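Lock the depth-stop screw of a card press with its jam nut

TASK

Lock the depth stop of the card press: get the holding fork out from under the desk riser, set it down over the flat tang of the brass stop screw with its handle lying in the channel between the cheeks, and with the screw so held turn the jam nut below by its red-knobbed arm clockwise (from above) until it is hard tight. The screw must keep its setting (it may shift by a few degrees of play, but must not turn with the nut). Then take the fork off, lay it flat and whole on the green mat, let go, and leave the bottle, jar, calculator and hole punch where they stand.

Things in the scene. Friction and masses are not known exactly. Their poses are not given: they have to be found in the camera images.
- press: Grey card creasing press, fixed, at the left or right. Origin on the desk under the stop screw's vertical axis; base plate x -60 to 190, y +-60, 18 mm high. Beyond the cheeks (x > 86) it is at most 63 mm high. The jam nut's arm sweeps on its -x side. Guard arms (inner faces y +-25, x -27 to 41, top 116 mm above the desk) flank the tang: no room for fingers beside a fork head there.
- channel (a point): Middle of the floor of the channel between the two upright cheeks of the press, 63 mm from the screw axis along the press's +x, 94 mm above the desk. The channel runs along the press's x from x = 40 to 86 mm, is 26 mm wide, its cheeks 22 mm high. The fork's handle lies in it and sticks out beyond, held from turning by the cheeks.
- screw_seat (a point): Point on the screw's axis on top of its round 40 mm flange, 94 mm above the desk, on which the fork rests. From it rises the brass tang: 34 mm long (along this frame's x), 16 mm thick (y), its rounded top 26 mm above this point. The frame turns with the screw; at joint screw = 0 its x is the press's x.
- screw (a joint): Turn of the stop screw in rad, positive clockwise from above; starts within 0.03 of 0. It turns easily (0.15 N m) and the nut drags it along unless it is held. With the fork on, the play is at most about 0.2. More than 0.35 either way loses the setting.
- nut (a joint): Turn of the jam nut relative to the screw in rad, positive (tightening) clockwise from above. Starts between 0 and 0.5; the hard stop at 1.6 is tight. It takes about 0.6 N m (7 N at the knob) and stays where it is left. From above, the arm points 3.94 - nut - screw rad counter-clockwise from the press's x.
- nut_knob (a point): Centre of the top face of the red upright cylindrical knob, 22 mm diameter and 50 mm tall (72 to 122 mm above the desk), on the end of the jam nut's arm, 85 mm from the screw's axis. The arm is a 12 mm round bar centred 79 mm above the desk.
- riser: Low wooden desk riser, fixed. Origin on the desk 90 mm in front (-x of the riser) of its front edge, mid width. Board x 90 to 290, y +-120, underside 43 mm and top 55 mm above the desk; 10 mm legs along both sides (y +-112); open in front.
- fork: Loose flat two-tined holding fork, 180 x 16 mm thick, 0.18 kg. Origin on its underside amid the slot (goes onto screw_seat); x runs along the handle, z up. Slot 20 mm wide, x -22 (open) to 20; steel head 40 mm wide, to x 34; handle 18 mm wide, to x 158 (blue from 84). Starts flat on the desk, handle under the riser, only the head showing. On the screw the handle points to the press's +x.
- fork_slot (a point): Middle of the fork's slot at mid thickness, 8 mm above the fork's origin; with the fork seated it lies 8 mm above screw_seat.
- fork_grip (a point): On the fork's handle, 115 mm from the fork's origin, mid thickness; when the fork is on the screw this part stands free beyond the cheeks.
- fork_end (a point): The end of the fork's handle, 158 mm from the fork's origin, mid thickness.
- mat: Flat green desk mat fixed in the middle of the desk, 230 mm (its x) x 80 mm (its y) x 3 mm thick; origin under its centre, on the desk.
- bottle: Bystander: amber bottle, 60 mm diameter, 130 mm tall, standing beside the space in front of the riser; origin under its centre.
- jar: Bystander: green jar with a red cap, 68 mm diameter, 90 mm tall, standing beside the press; origin under its centre.
- calculator: Bystander: grey desk calculator 130 x 75 x 20 mm lying on the desk; origin under its centre.
- punch: Bystander: hole punch 100 x 55 x 53 mm standing on the riser's board; origin under its centre.
Not all that is in view belongs to the job. What is meant by the fork is not brown, and is the smaller of those in its own colour.

How it is judged:
On the way, in this order (a step that is already met when the one before it is completed fails the run):
1. the fork sits on the screw, astride the tang (horizontal distance between fork_slot and screw_seat below 0.014 m and z of fork_slot in the frame of screw_seat between 0.003 and 0.013 m and angle between the x axis of fork and the x axis of press, either way round below 0.12 rad), for 0.2 s.
2. the jam nut is tight with the fork still on the screw (value of joint nut above 1.5 rad and horizontal distance between fork_slot and screw_seat below 0.014 m and z of fork_slot in the frame of screw_seat between 0.003 and 0.013 m), for 0.2 s.
At the end, for the whole second after the job is handed in: Joint nut above 1.5 rad, joint screw within 0.35 rad of 0, the fork released, flat and at rest on the mat: slot centre and handle end within 35 mm of the mat's long centre line and 115 mm of its middle lengthwise (value of joint nut above 1.5 rad and value of joint screw between -0.35 and 0.35 rad and x of fork in the frame of mat between -0.115 and 0.115 m and y of fork in the frame of mat between -0.035 and 0.035 m and x of fork_end in the frame of mat between -0.115 and 0.115 m and y of fork_end in the frame of mat between -0.035 and 0.035 m and height (world z) of fork below 0.024 m and height (world z) of fork_end below 0.018 m and linear speed of fork below 0.02 m/s and angular speed of fork below 0.2 rad/s); the robot touches nothing.
It fails at once if the screw turns more than 0.35 rad from its setting (value of joint screw above 0.35 rad or value of joint screw below -0.35 rad).
It fails at once if the amber bottle is pushed more than 30 mm or tipped (distance of bottle from where it was at the start of the episode above 0.03 m or angle between bottle's own z axis and vertical above 0.4 rad).
It fails at once if the jar is pushed more than 30 mm or tipped (distance of jar from where it was at the start of the episode above 0.03 m or angle between jar's own z axis and vertical above 0.4 rad).
It fails at once if the calculator is pushed more than 30 mm or tipped (distance of calculator from where it was at the start of the episode above 0.03 m or angle between calculator's own z axis and vertical above 0.4 rad).
It fails at once if the hole punch is pushed more than 30 mm or tipped (distance of punch from where it was at the start of the episode above 0.03 m or angle between punch's own z axis and vertical above 0.4 rad).
It also fails if it takes over 72 s, if anything falls off the work surface, if the arm or the gripper's body presses on something with over 40 N, if the wrist force passes 120 N, or if a joint passes its speed limit or range.

ROBOT

A 6-joint arm with a two-finger parallel gripper is mounted at the origin on the work surface. World frame = base frame: x ahead of the robot, y to its left, z up, the work surface at z = 0. Lengths are in m, angles in rad, forces in N, time in s.
With the tool pointing down it reaches from about 0.35 to 0.975 m from the base axis. Payload 4.9 kg.
Tool frame: the origin (TCP) lies at the very end of the fingers, on their centre line; the grasp point (between the pads) lies 19 mm behind it (manip.hold_point_z is the distance from the TCP to the grasp point, in m); z points along the fingers, x is the direction in which the jaws open and shut, and the axes are right-handed (so a half turn about z gives the same grasp; the last joint's range is limited). The gripper opens to 85 mm and grips with 20 to 120 N. Pads are 22 mm wide; open, the fingers measure 114 mm over their backs; the gripper's body (76 mm by 85 mm) begins 54 mm behind the grasp point. The pads swing forward as they close: fully open they stand 13 mm farther back than shut.
Start: joints at [-1.404, 0.053, 1.613, -0, 1.476, -0.119], TCP at [0.176, -0.6, 0.211] pointing down, gripper open.
Joint ranges: [-3.01, 3.01], [-1.01, 2.22], [0.06, 2.58], [-1.02, 4.17], [0.09, 2.62], [-3.14, 3.14]. Speed limits (rad/s): [2.57, 2.57, 3.14, 3.14, 3.14, 3.14].

INTERFACE

Orientations are given as a unit quaternion [w, x, y, z].
In Python, from plant import manip gives the robot as it stands.
- The arm moves only by the shell command python3 -m handwheel 'ROWS' [OPENING]. ROWS is JSON, a list of rows, each an object of numbers: "dx", "dy", "dz": the shift along the tool's x, y, z in m; "ax", "ay", "az": the turn, a rotation vector about the tool's x, y, z in rad. In form: [{"dx": .., "dy": .., "dz": .., "ax": .., "ay": .., "az": ..}, ...]. A call has 1 to 5 rows; each row is the pose to reach, as a shift and turn from the pose commanded when the call began, along the tool's axes at that moment; what a row does not reach only later rows make up. A row lasts 1/8 s, in which the tool goes at most 62.5 mm and 10.7 degrees, less where a joint would pass 70% of its speed; a pose out of reach is approached as far as the arm can. A call with a gripper value outside its range is refused whole. OPENING is the closure in counts, from 0 (fully open) to 255 (shut), set as the call begins (- or left out, the last holds). The fingers move at their own pace and stop on an object; the grip force is fixed at half the most. Time passes only in rows, so rows that repeat a pose let the fingers close. It gives the time, the measured TCP pose, the force and the opening at its end, in the units of the state.
- manip.state(): the state, without advancing time (a new reading comes with each control period).
- manip.grab_frame(name): name is "scene" or "top"; returns a dict with "image" (400x640x3 uint8, blue, green, red), "z_map" (400x640 float32, m along the optical axis (not along the pixel's ray), 0 where there is no reading), "K" (3x3 intrinsics, pixels), "xyz" and "rotation" of the camera in the world. Camera axes: x right, y up, looking along -z (the intrinsics and any distortion apply to the point x, -y, -z); pixel columns grow to the right and rows downward; lengths in m; the calibration is good to about 2 mm. A picture is of the moment at which its call begins.
- manip.job_done(): hands the job in, once; it reports no verdict.
The state is a dict: "time": time; "joint_pos": joint angles; "joint_vel": joint speeds; "joint_efforts": joint torques, N m; "tool_pos": TCP position; "tool_rot": TCP orientation; "contact_force": force on the tool from outside, world axes, zero at the start; "ft_torque": the same for the moment, N m; "gripper_width": opening from 0.0 (shut) to 1.0 (fully open).
Only numpy, scipy, OpenCV 4.12 (cv2) and the standard library are available. Lean on these libraries where they do the work, as an engineer would, in place of code of your own. Each camera call takes 0.05 s, during which the arm holds its last target.

## Working session

There is one attempt and no reset: what is moved stays moved. The work goes in short steps, Python scripts to look and compute and a shell command to move; the robot and the scene stay as the last step left them, time stands still between calls to the robot, and variables do not carry over. Pictures are saved under pics/ and viewed, and the job is handed in when it is done.

```bash
ls; mkdir -p pics; cat > h.py <<'E'
import numpy as np, cv2
from plant import manip
def grab(n,save=None):
    f=manip.grab_frame(n)
    if save: cv2.imwrite('pics/'+save,f['image'])
    np.savez('/tmp/'+n+'.npz',**f)
    return f
def load(n): return dict(np.load('/tmp/'+n+'.npz'))
def cloud(f):
    z=f['z_map'];h,w=z.shape;u,v=np.meshgrid(np.arange(w),np.arange(h));K=f['K']
    p=np.stack([(u-K[0,2])/K[0,0]*z,-(v-K[1,2])/K[1,1]*z,-z],-1)
    R=f['rotation']
    P=p@np.array(R).T+f['xyz']; P[z==0]=np.nan
    return P
E
python3 - <<'E'
from h import *
s=manip.state(); print(s)
for n in('scene','top'):
    f=grab(n,n+'0.png');print(n,f['K'],f['xyz'],f['rotation'],[k for k in f])
E
```

```text
pics
{'time': 0.0, 'joint_pos': array([-1.40403479e+00,  5.33667315e-02,  1.61427395e+00, -2.20088361e-05,
        1.47594312e+00, -1.18977175e-01]), 'joint_vel': array([ 5.41883909e-05, -1.55490592e-04, -1.11431391e-03, -1.32633806e-03,
       -5.79339303e-04,  1.84552342e-03]), 'joint_efforts': array([-1.15609495e-03, -3.93679726e+01, -3.70177209e+01, -1.06359878e-04,
        7.06827952e-03,  3.45494743e-05]), 'tool_pos': array([ 0.17606728, -0.59902124,  0.20986888]), 'tool_rot': array([-6.79029898e-04,  8.00583237e-01, -5.99220735e-01, -7.28152543e-04]), 'contact_force': array([-0.45520878,  0.06681053,  0.36500171]), 'ft_torque': array([0.00958552, 0.00798402, 0.0056655 ]), 'gripper_width': 1.001851462969133}
scene [[453.43444807   0.         324.0925    ]
 [  0.         453.43444807 200.74897041]
 [  0.           0.           1.        ]] [ 0.89823468 -0.49579128  0.99035136] [0.89958941 0.26748879 0.09110557 0.33299912] ['image', 'z_map', 'K', 'xyz', 'rotation']
top [[465.66067551   0.         315.23574072]
 [  0.         465.66067551 200.21198639]
 [  0.           0.           1.        ]] [ 0.41991204 -0.03286758  1.23887778] [-0.70376233 -0.02862718  0.02961325  0.70924053] ['image', 'z_map', 'K', 'xyz', 'rotation']
```

View pics/scene0.png

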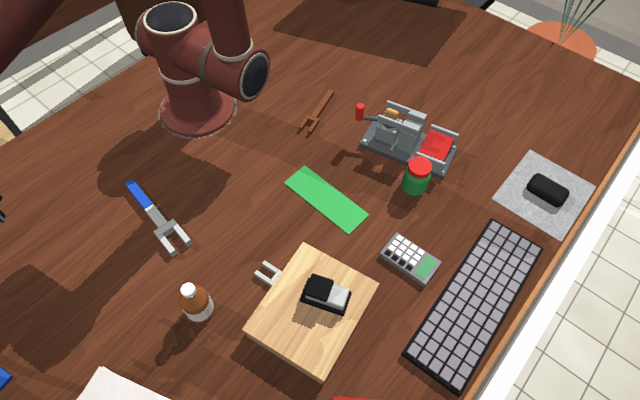

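View pics/top0.png

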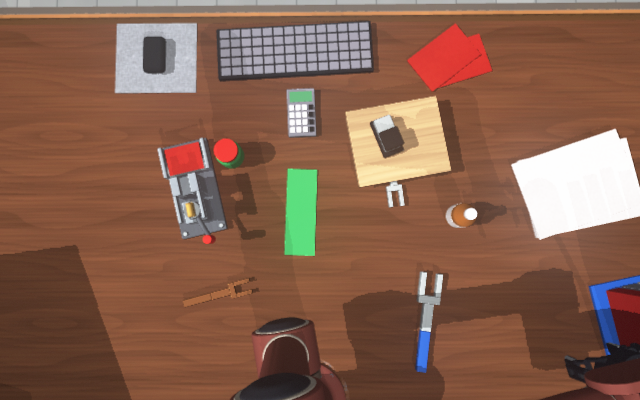

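The scene picture shows the target fork's head at (268,272) in front of the riser. The big blue fork at (160,218) and the brown one at (315,112) are decoys. In the top picture the fork is at (396,194), the press at (192,190), the knob at (208,240), the mat at (301,212) and the bottle at (462,215).

```bash
cat >> h.py <<'E'
from scipy.spatial.transform import Rotation as Ro
def cloud(f):
    z=f['z_map'];h,w=z.shape;u,v=np.meshgrid(np.arange(w),np.arange(h));K=f['K']
    p=np.stack([(u-K[0,2])/K[0,0]*z,-(v-K[1,2])/K[1,1]*z,-z],-1)
    q=np.array(f['rotation']);R=Ro.from_quat(q,scalar_first=True).as_matrix()
    P=p@R.T+f['xyz']; P[z==0]=np.nan
    return P
def px(f,P):
    q=np.array(f['rotation']);R=Ro.from_quat(q,scalar_first=True).as_matrix()
    p=(np.atleast_2d(P)-f['xyz'])@R;K=f['K']
    return np.stack([K[0,0]*p[:,0]/-p[:,2]+K[0,2],-K[1,1]*p[:,1]/-p[:,2]+K[1,2]],-1)
E
python3 - <<'E'
from h import *
f=load('top');P=cloud(f)
for n,(u,v) in dict(desk=(340,260),forkbase=(396,188),tineL=(390,203),tineR=(401,203),knob=(208,239),tang=(190,210),mat=(301,212),riser=(420,170),bottle=(462,215),jar=(228,150),calc=(301,120),punch=(390,140)).items(): print(n,P[v,u].round(4))
g=load('scene');Q=cloud(g)
for n,(u,v) in dict(desk=(230,240),fork=(272,270),knob=(360,106),mat=(325,200)).items(): print('s',n,Q[v,u].round(4))
def crop(f,name,u0,u1,v0,v1,k):
    cv2.imwrite('pics/'+name,cv2.resize(f['image'][v0:v1,u0:u1],None,fx=k,fy=k,interpolation=cv2.INTER_CUBIC))
crop(f,'t_press.png',140,260,130,255,4.5);crop(g,'s_press.png',340,470,90,190,6);crop(f,'t_fork.png',340,480,90,230,4)
hsv=cv2.cvtColor(f['image'],cv2.COLOR_BGR2HSV)
m=((hsv[...,0]>50)&(hsv[...,0]<75)&(hsv[...,1]>120)&(hsv[...,2]>120)).astype('uint8')
n,l,st,c=cv2.connectedComponentsWithStats(m)
i=1+st[1:,4].argmax();pts=P[l==i];pts=pts[~np.isnan(pts).any(1)]
r=cv2.minAreaRect(pts[:,:2].astype('float32')*1000);print('mat',r,np.median(pts[:,2]))
# riser
mm=(P[...,2]>0.048)&(P[...,2]<0.062)
lab=cv2.connectedComponentsWithStats(mm.astype('uint8'))
i=lab[1][170,420];pts=P[lab[1]==i];print('riser',cv2.minAreaRect(pts[:,:2].astype('float32')*1000),np.median(pts[:,2]))
# fork head
sub=np.zeros(mm.shape,bool);sub[178:212,380:412]=1
for z0,z1 in((.008,.03),):
  k=sub&(P[...,2]>z0)&(P[...,2]<z1)&(hsv[...,1]<80);pts=P[k];print('fork',len(pts),cv2.minAreaRect(pts[:,:2].astype('float32')*1000),np.median(pts[:,2]),pts.min(0),pts.max(0))
E
```

```text
desk [ 0.3632 -0.0993 -0.0015]
forkbase [ 0.5517 -0.2487  0.0152]
tineL [ 0.5121 -0.232   0.0153]
tineR [ 0.5119 -0.2611  0.0148]
knob [0.4211 0.222  0.1227]
tang [0.491  0.2666 0.1203]
mat [ 4.91e-01  3.20e-03 -3.00e-04]
riser [ 0.5931 -0.3038  0.057 ]
bottle [ 0.4745 -0.3916  0.1072]
jar [0.6423 0.182  0.0899]
calc [0.7356 0.0013 0.0187]
punch [ 0.6608 -0.2202  0.1076]
s desk [ 0.3958 -0.2391  0.0019]
s fork [ 0.5328 -0.2323  0.0123]
s knob [0.4234 0.2278 0.1216]
s mat [0.4973 0.0008 0.0047]
mat ((492.39276123046875, 4.1173248291015625), (78.62496948242188, 228.25759887695312), 87.71131134033203) 0.0025104360666659
riser ((669.99755859375, -249.7217559814453), (200.67356872558594, 241.0985870361328), 9.81726360321045) 0.05485519460149235
fork 246 ((536.6781005859375, -245.62657165527344), (65.93348693847656, 40.9600830078125), 7.638282299041748) 0.015486099367432837 [ 0.50158816 -0.26944023  0.00820393] [ 0.57016449 -0.22323962  0.02239833]
```

View pics/t_press.png

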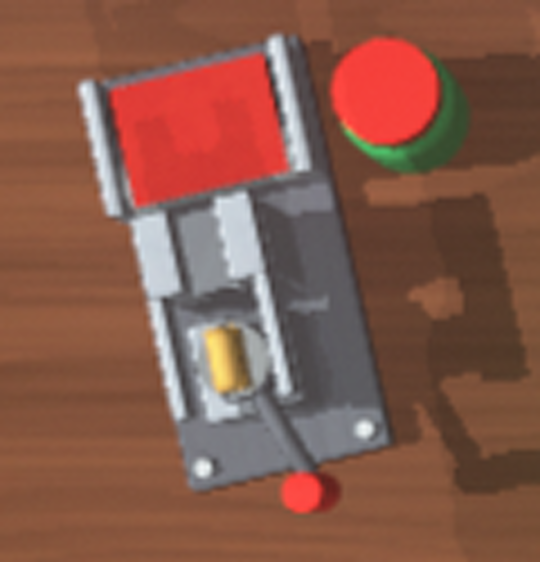

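View pics/s_press.png

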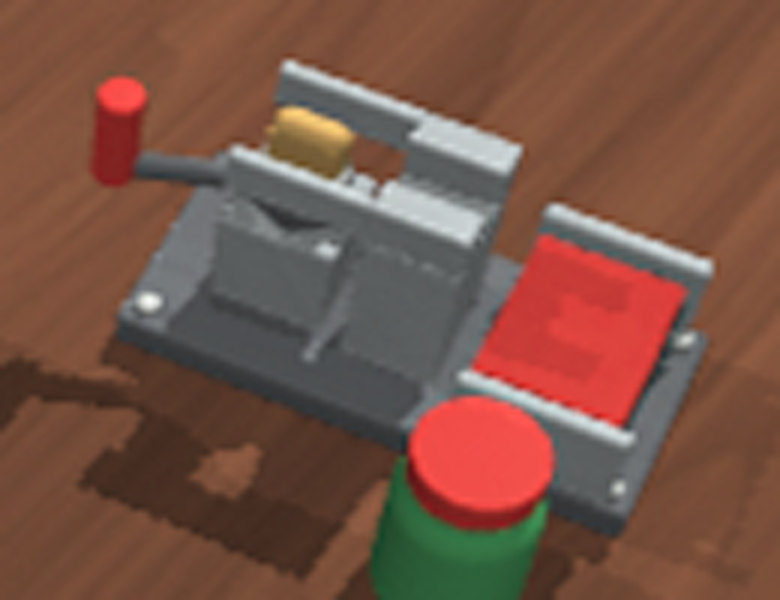

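View pics/t_fork.png

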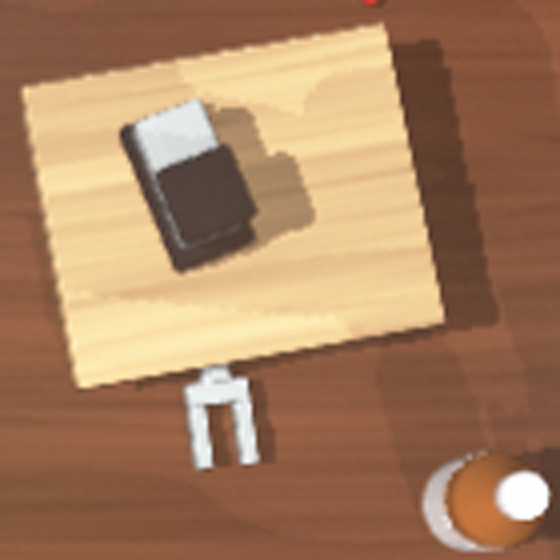

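```bash
python3 - <<'E'
from h import *
f=load('top');P=cloud(f);g=load('scene');Q=cloud(g)
def reg(P,u0,u1,v0,v1):
    s=np.zeros(P.shape[:2],bool);s[v0:v1,u0:u1]=1;return s
hsv=cv2.cvtColor(f['image'],cv2.COLOR_BGR2HSV)
S=reg(P,155,232,135,236)&(P[...,1]>0.215)
nb=(hsv[...,1]<80)
k=S&(P[...,2]>0.108)&(P[...,2]<0.121)&nb
pts=P[k];print(len(pts));r=cv2.minAreaRect(pts[:,:2].astype('float32')*1000);print('arms',r)
k=S&(P[...,2]>0.012)&(P[...,2]<0.03)&nb
print('base',cv2.minAreaRect(P[k][:,:2].astype('float32')*1000),cv2.boxPoints(cv2.minAreaRect(P[k][:,:2].astype('float32')*1000)))
# tang by colour
t=reg(P,180,205,195,225)&(hsv[...,0]>12)&(hsv[...,0]<32)&(hsv[...,1]>110)&(P[...,2]>.1)
print('tang',t.sum(),cv2.minAreaRect(P[t][:,:2].astype('float32')*1000),P[t].mean(0),P[t].max(0))
# knob
k=reg(P,195,222,228,250)&(P[...,2]>.115)
print('knob',P[k].mean(0),k.sum())
h2=cv2.cvtColor(g['image'],cv2.COLOR_BGR2HSV)
k=reg(Q,350,372,95,125)&(Q[...,2]>.118)
print('knobS',Q[k].mean(0),k.sum())
k=reg(Q,375,410,100,125)&(h2[...,0]>12)&(h2[...,0]<32)&(h2[...,1]>110)&(Q[...,2]>.115);print('tangS',Q[k].mean(0),k.sum())
print('jar',P[reg(P,210,246,135,170)&(P[...,2]>.085)].mean(0)); 
b=reg(P,440,485,195,235)&(P[...,2]>.12);print('bottle',P[b].mean(0))
k=reg(Q,380,460,150,190)
E
```

```text
536
arms ((521.7905883789062, 276.7523193359375), (112.81370544433594, 67.16768646240234), 13.04991626739502)
base ((556.3617553710938, 284.10760498046875), (249.9812469482422, 119.34315490722656), 12.79690933227539) [[421.25876 314.61212]
 [447.69272 198.23328]
 [691.4647  253.60309]
 [665.03076 369.98193]]
tang 94 ((492.7881774902344, 268.9748840332031), (32.31685256958008, 15.839010238647461), 11.693514823913574) [0.49271128 0.26800581 0.11570327] [0.50890814 0.27830019 0.12376799]
knob [0.42098177 0.22428789 0.1209033 ] 67
knobS [0.42451567 0.22778828 0.1227245 ] 46
tangS [0.49614159 0.27076281 0.1189628 ] 53
jar [0.64207224 0.18825892 0.0892936 ]
bottle [ 0.47631743 -0.40539954  0.1291223 ]
```

```bash
cat >> h.py <<'E'
def go(p,yaw,s=None):
    """shift in tool axes to reach TCP p with tool x at world yaw(deg), tool down"""
    s=s or manip.state();R=Ro.from_quat(s['tool_rot'],scalar_first=True)
    c=np.deg2rad(yaw);x=np.array([np.cos(c),np.sin(c),0]);z=np.array([0,0,-1.]);T=np.stack([x,np.cross(z,x),z],1)
    d=R.inv().apply(np.array(p)-s['tool_pos']);a=(R.inv()*Ro.from_matrix(T)).as_rotvec()
    print('t',round(s['time'],2),'tcp',s['tool_pos'].round(4),'d',d.round(4),'a',a.round(4),'F',s['contact_force'].round(1),'w',round(s['gripper_width'],3))
E
python3 - <<'E'
from h import *
g=load('scene');Q=cloud(g)
h2=cv2.cvtColor(g['image'],cv2.COLOR_BGR2HSV)
s=np.zeros(Q.shape[:2],bool);s[255:292,245:290]=1
k=s&(Q[...,2]>.008)&(Q[...,2]<.03)&(h2[...,1]<90)
r=cv2.minAreaRect(Q[k][:,:2].astype('float32')*1000);print(k.sum(),r,np.median(Q[k][:,2]))
# draw model fork in both with candidate pose
def draw(f,o,yaw,name,u0,u1,v0,v1,k=5):
    im=cv2.resize(f['image'][v0:v1,u0:u1],None,fx=k,fy=k,interpolation=cv2.INTER_CUBIC)
    c,si=np.cos(yaw),np.sin(yaw)
    L=np.array([[-22,20],[34,20],[34,9],[60,9],[60,-9],[34,-9],[34,-20],[-22,-20],[-22,-10],[20,-10],[20,10],[-22,10]])/1000
    W=np.c_[L[:,0]*c-L[:,1]*si+o[0],L[:,0]*si+L[:,1]*c+o[1],np.full(len(L),.016)]
    p=((px(f,W)-[u0,v0]+.5)*k-.5);cv2.polylines(im,[np.int32(p*1)],True,(0,0,255),1);cv2.imwrite('pics/'+name,im)
draw(load('top'),(.5258,-.2471),np.deg2rad(7.8),'ov_t.png',360,440,160,230)
draw(g,(.5285,-.245),np.deg2rad(7.8),'ov_s.png',235,315,240,300)
go((.537,-.245,.08),-82)
E
```

```text
253 ((531.3546752929688, -242.92642211914062), (53.849700927734375, 41.48833084106445), 5.98097038269043) 0.017172548481725558
t 0.1 tcp [ 0.1761 -0.5991  0.21  ] d [-0.2377 -0.446   0.1305] a [-1.000e-04  1.800e-03  1.462e-01] F [ 0.7 -0.1  0.8] w 1.003
```

View pics/ov_t.png

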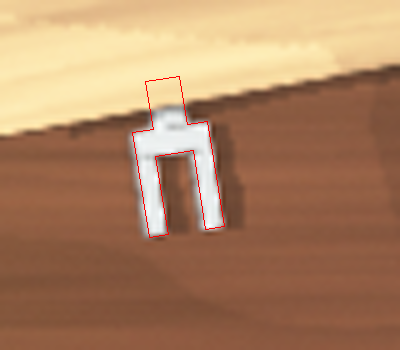

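View pics/ov_s.png

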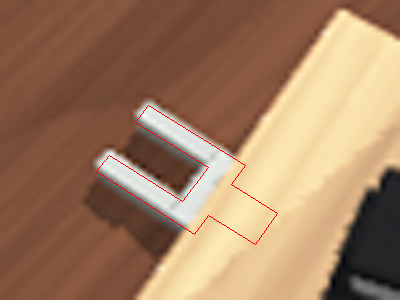

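The overlay puts the fork origin at about (0.526,-0.247) with a yaw of about 7.8°, and both views agree to within a few mm. I'll move above the head.

```bash
python3 -m handwheel '[{"dx":-0.2377,"dy":-0.446,"dz":0,"az":0.146},{"dx":-0.2377,"dy":-0.446,"dz":0,"az":0.146},{"dx":-0.2377,"dy":-0.446,"dz":0,"az":0.146},{"dx":-0.2377,"dy":-0.446,"dz":0,"az":0.146},{"dx":-0.2377,"dy":-0.446,"dz":0,"az":0.146}]' 60
python3 -c "
from h import *
go((.535,-.2455,.08),-82)"
```

```text
t 0.1 tcp [ 0.1761 -0.5991  0.21  ] d [-0.2378 -0.444   0.1305] a [-1.000e-04  1.800e-03  1.462e-01] F [ 0.7 -0.1  0.8] w 1.003invalid input at $[0]: expected keys dx, dy, dz, ax, ay, az
```

```bash
python3 -m handwheel '[{"dx":-0.2377,"dy":-0.446,"dz":0,"ax":0,"ay":0,"az":0.146},{"dx":-0.2377,"dy":-0.446,"dz":0,"ax":0,"ay":0,"az":0.146},{"dx":-0.2377,"dy":-0.446,"dz":0,"ax":0,"ay":0,"az":0.146},{"dx":-0.2377,"dy":-0.446,"dz":0,"ax":0,"ay":0,"az":0.146},{"dx":-0.2377,"dy":-0.446,"dz":0,"ax":0,"ay":0,"az":0.146}]' 60
python3 -c "
from h import *
go((.535,-.2455,.08),-82)"
```

```text
time: 0.72
tool_pos: [0.4004, -0.3791, 0.2107]
tool_rot: [-0.0, 0.755, -0.656, -0.0]
contact_force: [1.0, -0.3, 0.5]
gripper_width: 0.768
t 0.72 tcp [ 0.4004 -0.3791  0.2107] d [-0.1135 -0.1519  0.1307] a [ 0.0001  0.0003 -0.0001] F [ 1.  -0.3  0.5] w 0.768
```

```bash
python3 -m handwheel '[{"dx":-0.038,"dy":-0.05,"dz":0,"ax":0,"ay":0,"az":0},{"dx":-0.076,"dy":-0.1,"dz":0,"ax":0,"ay":0,"az":0},{"dx":-0.1135,"dy":-0.1519,"dz":0.01,"ax":0,"ay":0,"az":0},{"dx":-0.1135,"dy":-0.1519,"dz":0.07,"ax":0,"ay":0,"az":0},{"dx":-0.1135,"dy":-0.1519,"dz":0.13,"ax":0,"ay":0,"az":0}]' 60
python3 -c "
from h import *
go((.535,-.2455,.004),-82)"
```

```text
time: 1.35
tool_pos: [0.535, -0.2463, 0.08]
tool_rot: [-0.0, 0.756, -0.655, 0.001]
contact_force: [0.1, -0.4, -1.1]
gripper_width: 0.767
t 1.35 tcp [ 0.535  -0.2463  0.08  ] d [-0.0009 -0.      0.076 ] a [-0.0013 -0.0011  0.0025] F [ 0.1 -0.4 -1.1] w 0.767
```

```bash
python3 -m handwheel '[{"dx":0,"dy":0,"dz":0.04,"ax":0,"ay":0,"az":0},{"dx":0,"dy":0,"dz":0.07,"ax":0,"ay":0,"az":0},{"dx":0,"dy":0,"dz":0.076,"ax":0,"ay":0,"az":0},{"dx":0,"dy":0,"dz":0.076,"ax":0,"ay":0,"az":0}]' 60
python3 -m handwheel '[{"dx":0,"dy":0,"dz":0,"ax":0,"ay":0,"az":0},{"dx":0,"dy":0,"dz":0,"ax":0,"ay":0,"az":0},{"dx":0,"dy":0,"dz":0,"ax":0,"ay":0,"az":0},{"dx":0,"dy":0,"dz":0,"ax":0,"ay":0,"az":0}]' 255
```

```text
time: 1.85
tool_pos: [0.5341, -0.2474, 0.0054]
tool_rot: [-0.0, 0.755, -0.656, 0.0]
contact_force: [0.4, 0.2, -0.1]
gripper_width: 0.768
time: 2.35
tool_pos: [0.5341, -0.2474, 0.0055]
tool_rot: [-0.0, 0.755, -0.656, 0.0]
contact_force: [0.7, 0.1, 0.7]
gripper_width: 0.001
```

```bash
python3 - <<'E'
from h import *
f=grab('top','t1.png');g=grab('scene','s1.png')
a=cv2.resize(f['image'][140:250,340:480],None,fx=2.8,fy=2.8);b=cv2.resize(g['image'][190:330,200:340],None,fx=2.8,fy=2.8)
h=min(a.shape[0],b.shape[0]);cv2.imwrite('pics/c1.png',np.hstack([a[:h],b[:h]]))
E
```

```text
(no output)
```

View pics/c1.png

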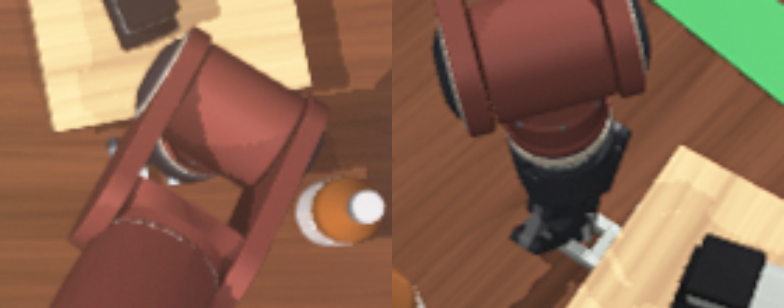

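```bash
python3 - <<'E'
from h import *
g=load('scene');Q=cloud(g)
p=manip.state()['tool_pos'];print(p,px(g,p),px(load('top'),p))
b=cv2.resize(g['image'][235:305,225:305],None,fx=9,fy=8,interpolation=cv2.INTER_CUBIC)
u=px(g,[p,p+[0,0,.02],[.526,-.247,.016],[.526,-.247,0]])
for q,c in zip(u,((0,255,0),(0,255,0),(0,0,255),(255,0,255))): cv2.circle(b,(int((q[0]-225)*9),int((q[1]-235)*8)),4,c,-1)
cv2.imwrite('pics/c2.png',b)
E
```

```text
[ 0.5339476  -0.24732419  0.00517886] [[268.10884286 276.07987881]] [[394.98441495 195.04139522]]
```

View pics/c2.png

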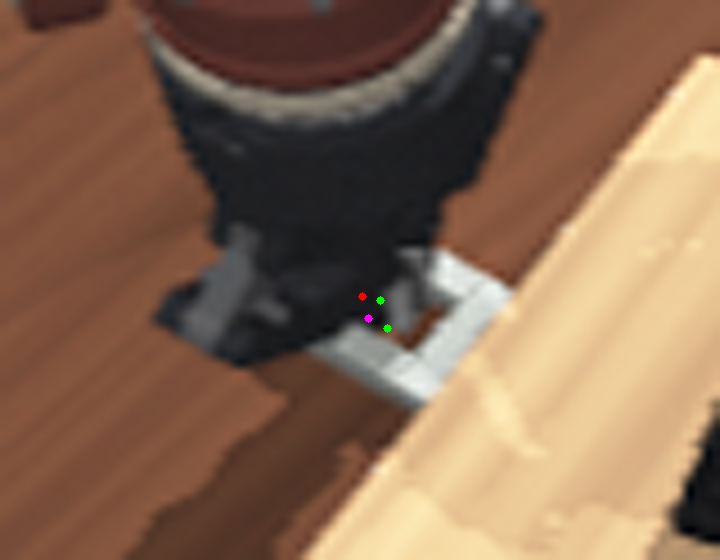

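The fingers closed over the thin fork and ended up in the slot. The fork is barely moved. The pad tips sit higher while open, so I'll raise, open to about 50 mm and descend further while watching the force.

```bash
python3 -m handwheel '[{"dx":0,"dy":0,"dz":-0.03,"ax":0,"ay":0,"az":0},{"dx":0,"dy":0,"dz":-0.03,"ax":0,"ay":0,"az":0}]' 255
python3 -m handwheel '[{"dx":0,"dy":0,"dz":0,"ax":0,"ay":0,"az":0},{"dx":0,"dy":0,"dz":0,"ax":0,"ay":0,"az":0},{"dx":0,"dy":0,"dz":0,"ax":0,"ay":0,"az":0}]' 95
python3 - <<'E'
from h import *
go((.5355,-.2455,.005),-82)
g=grab('scene');b=cv2.resize(g['image'][235:305,225:305],None,fx=9,fy=8,interpolation=cv2.INTER_CUBIC);cv2.imwrite('pics/c3.png',b)
E
```

```text
time: 2.7
tool_pos: [0.5359, -0.2485, 0.0377]
tool_rot: [-0.0, 0.755, -0.656, 0.003]
contact_force: [0.2, 0.1, -0.1]
gripper_width: -0.001
time: 3.08
tool_pos: [0.5334, -0.2469, 0.034]
tool_rot: [0.0, 0.755, -0.656, -0.001]
contact_force: [0.3, 0.6, 0.3]
gripper_width: 0.621
t 3.08 tcp [ 0.5334 -0.2469  0.034 ] d [-0.0011 -0.0024  0.029 ] a [0.0013 0.0011 0.0002] F [0.3 0.6 0.3] w 0.621
```

View pics/c3.png

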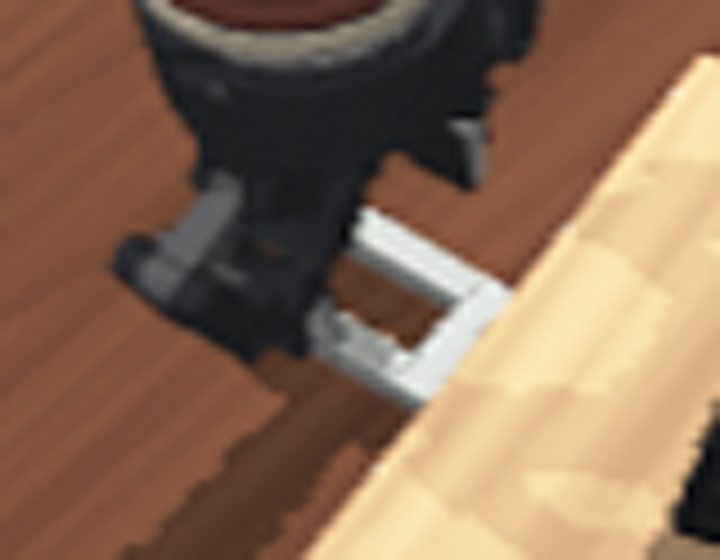

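```bash
python3 -m handwheel '[{"dx":-0.001,"dy":-0.002,"dz":0.02,"ax":0,"ay":0,"az":0},{"dx":-0.001,"dy":-0.002,"dz":0.03,"ax":0,"ay":0,"az":0},{"dx":-0.001,"dy":-0.002,"dz":0.033,"ax":0,"ay":0,"az":0},{"dx":-0.001,"dy":-0.002,"dz":0.033,"ax":0,"ay":0,"az":0}]' 95
python3 -m handwheel '[{"dx":0,"dy":0,"dz":0.002,"ax":0,"ay":0,"az":0},{"dx":0,"dy":0,"dz":0.002,"ax":0,"ay":0,"az":0}]' 95
python3 -m handwheel '[{"dx":0,"dy":0,"dz":0.002,"ax":0,"ay":0,"az":0},{"dx":0,"dy":0,"dz":0.002,"ax":0,"ay":0,"az":0}]' 95
```

```text
time: 3.62
tool_pos: [0.5355, -0.2459, 0.0016]
tool_rot: [0.0, 0.755, -0.656, -0.0]
contact_force: [0.4, -0.7, 0.1]
gripper_width: 0.626
time: 3.88
tool_pos: [0.536, -0.2462, 0.0004]
tool_rot: [-0.0, 0.755, -0.656, 0.0]
contact_force: [-0.3, -0.4, 0.2]
gripper_width: 0.623
time: 4.12
tool_pos: [0.5357, -0.246, -0.002]
tool_rot: [0.0, 0.755, -0.656, -0.0]
contact_force: [-0.3, -0.1, 0.9]
gripper_width: 0.622
```

```bash
python3 -m handwheel '[{"dx":0,"dy":0,"dz":0,"ax":0,"ay":0,"az":0},{"dx":0,"dy":0,"dz":0,"ax":0,"ay":0,"az":0},{"dx":0,"dy":0,"dz":0,"ax":0,"ay":0,"az":0}]' 150
```

```text
time: 4.5
tool_pos: [0.5358, -0.246, -0.0019]
tool_rot: [-0.0, 0.755, -0.656, 0.0]
contact_force: [1.5, -0.9, -0.5]
gripper_width: 0.412
```

```bash
python3 - <<'E'
from h import *
g=grab('scene');b=cv2.resize(g['image'][235:305,225:305],None,fx=9,fy=8,interpolation=cv2.INTER_CUBIC);cv2.imwrite('pics/c4.png',b)
E
```

```text
(no output)
```

View pics/c4.png

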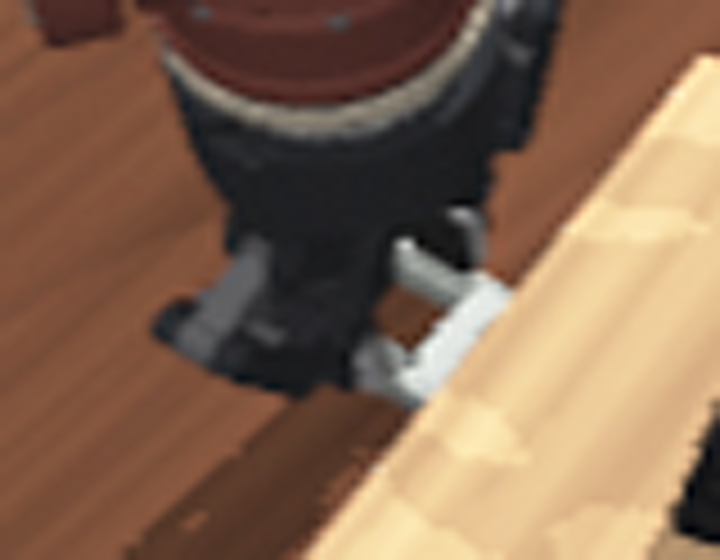

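```bash
python3 -m handwheel '[{"dx":0,"dy":0,"dz":0,"ax":0,"ay":0,"az":0},{"dx":0,"dy":0,"dz":0,"ax":0,"ay":0,"az":0}]' 165; python3 -m handwheel '[{"dx":0,"dy":0,"dz":0,"ax":0,"ay":0,"az":0},{"dx":0,"dy":0,"dz":0,"ax":0,"ay":0,"az":0}]' 180
```

```text
time: 4.8
tool_pos: [0.5358, -0.246, -0.0019]
tool_rot: [0.0, 0.755, -0.656, -0.0]
contact_force: [-0.2, 0.1, -0.4]
gripper_width: 0.353
time: 5.05
tool_pos: [0.5358, -0.246, -0.0019]
tool_rot: [0.0, 0.755, -0.656, 0.0]
contact_force: [0.4, -1.0, 0.3]
gripper_width: 0.294
```

```bash
python3 - <<'E'
from h import *
g=grab('scene');f=grab('top');b=cv2.resize(g['image'][235:305,225:305],None,fx=5,fy=5,interpolation=cv2.INTER_CUBIC)
t=cv2.resize(f['image'][160:230,355:435],None,fx=5,fy=5,interpolation=cv2.INTER_CUBIC);cv2.imwrite('pics/c5.png',np.hstack([b,t]))
E
```

```text
(no output)
```

View pics/c5.png

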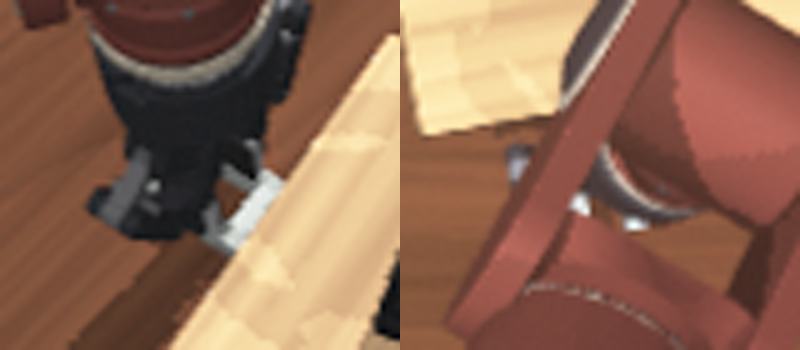

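```bash
for i in 1; do python3 -m handwheel '[{"dx":0,"dy":0,"dz":0.001,"ax":0,"ay":0,"az":0},{"dx":0,"dy":0,"dz":0.002,"ax":0,"ay":0,"az":0},{"dx":0,"dy":0,"dz":0.002,"ax":0,"ay":0,"az":0}]' 180; done; python3 -c "
from h import *
print(manip.state())"
```

```text
time: 5.52
tool_pos: [0.5357, -0.246, -0.0041]
tool_rot: [0.0, 0.755, -0.656, -0.0]
contact_force: [0.6, -0.2, 0.5]
gripper_width: 0.291
{'time': 5.525, 'joint_pos': array([-5.56672487e-01,  1.97511579e-01,  1.84118241e+00, -1.32844253e-05,
        1.10322009e+00,  8.74303965e-01]), 'joint_vel': array([-0.00164431, -0.00069883, -0.0023658 ,  0.00139791,  0.00126672,
       -0.00173909]), 'joint_efforts': array([-4.31890003e-03, -3.96814871e+01, -3.10598695e+01, -1.44743094e-04,
       -4.37292052e-03,  3.16744297e-05]), 'tool_pos': array([ 0.53567561, -0.24597274, -0.00407565]), 'tool_rot': array([ 3.12701458e-05,  7.54775016e-01, -6.55983726e-01, -1.57749002e-04]), 'contact_force': array([ 0.55571241, -0.16725985,  0.53255224]), 'ft_torque': array([ 0.03962879, -0.03179223, -0.01487889]), 'gripper_width': 0.2914548771693681}
```

```bash
python3 - <<'E'
from h import *
g=grab('scene');Q=cloud(g)
b=cv2.resize(g['image'][255:290,245:290],None,fx=16,fy=16,interpolation=cv2.INTER_NEAREST)
np.set_printoptions(linewidth=220)
for v in range(258,288,2): print(v,' '.join('%4d/%4d/%3d'%tuple((Q[v,u]*1000).round()) for u in range(258,284,2)))
cv2.imwrite('pics/c6.png',b)
E
```

```text
258  556/-276/177  559/-274/178  562/-271/178  564/-268/175  568/-266/178  568/-262/172  571/-259/171  573/-255/168  574/-251/162  573/-246/154  549/-222/ 83  522/-194/  1  525/-191/  1
260  555/-277/167  558/-274/167  561/-272/168  564/-269/169  567/-267/168  568/-263/164  570/-259/162  572/-256/159  574/-252/154  552/-230/ 89  545/-219/ 62  526/-198/  2  528/-195/  0Traceback (most recent call last):
  File "<stdin>", line 5, in <module>
  File "<stdin>", line 5, in <genexpr>
ValueError: cannot convert float NaN to integer
```

```bash
python3 - <<'E'
from h import *
g=load('scene');Q=np.nan_to_num(cloud(g))
b=cv2.resize(g['image'][255:290,245:290],None,fx=16,fy=16,interpolation=cv2.INTER_NEAREST)
for v in range(262,288,2): print(v,' '.join('%4d/%4d/%3d'%tuple((Q[v,u]*1000).round()) for u in range(258,284,2)))
cv2.imwrite('pics/c6.png',b)
E
```

```text
262  555/-278/160  557/-275/158  560/-272/158  564/-270/161  566/-267/158  569/-264/157  571/-261/156    0/   0/  0  540/-228/ 60  547/-227/ 67  525/-205/  2  528/-202/  0  534/-200/  6
264  553/-278/149  556/-275/149  561/-274/153  563/-270/150  566/-268/149  559/-258/124  557/-252/110  537/-232/ 50  543/-231/ 57  545/-227/ 55  539/-217/ 30  532/-205/  0  536/-203/  2
266  551/-278/137  552/-274/131  551/-268/119  550/-263/110  555/-261/114  559/-259/115  529/-233/ 30  536/-232/ 39  541/-231/ 45  545/-228/ 46  533/-213/  3  536/-210/  2  538/-205/ -2
268  552/-280/131  553/-276/125  549/-268/108  549/-263/ 99  556/-263/107  554/-257/ 96  528/-233/ 18  534/-232/ 25  540/-231/ 32  545/-229/ 36  536/-217/  3  540/-214/  3  543/-210/  0
270  552/-281/122  539/-268/ 81  544/-266/ 86  549/-264/ 90  555/-264/ 99  556/-259/ 91  525/-233/  2  533/-232/ 13  538/-230/ 16  544/-229/ 24  547/-226/ 22  548/-221/ 14  547/-214/  3
272  535/-272/ 71  538/-268/ 70  541/-265/ 69  550/-267/ 85  554/-264/ 87  550/-256/ 68  528/-236/  1  532/-233/  0  538/-232/  8  545/-231/ 17  549/-228/ 17  553/-226/ 2
[... 617 characters left out ...]
70  547/-269/ 40  546/-263/ 30  549/-260/ 29  550/-255/ 20  551/-251/ 16  554/-248/ 14  571/-255/ 53  576/-253/ 58  579/-250/ 56  582/-247/ 55
282  554/-290/ 78  553/-284/ 68  533/-267/  3  536/-264/  3  541/-261/  6  547/-260/ 14  552/-258/ 19  555/-255/ 16  559/-252/ 19  576/-259/ 56  580/-257/ 58  581/-252/ 52  585/-250/ 56
284  529/-276/  2  533/-273/  4  536/-270/  1  540/-267/  3  544/-264/  4  546/-261/  2  553/-260/ 11  558/-258/ 16  576/-265/ 56  579/-263/ 58  582/-259/ 54  586/-257/ 58  590/-255/ 59
286  532/-279/  2  535/-276/  1  540/-274/  3  543/-271/  3  546/-267/  2  549/-264/  0  553/-261/  1  576/-272/ 57  578/-268/ 55  583/-267/ 60  585/-263/ 56  589/-260/ 56  592/-257/ 56
```

View pics/c6.png

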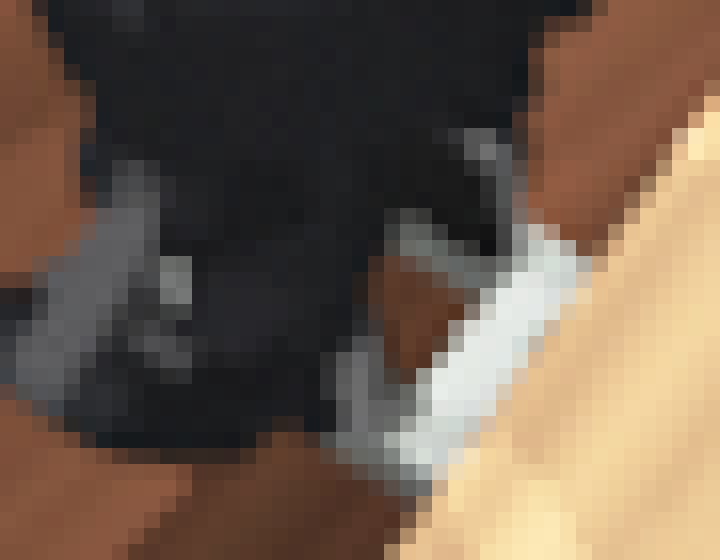

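The depth data shows the pad tips hovering at about 17–18 mm over the tines, although the reported TCP is lower. I'll open and descend in force-guarded steps.

```bash
python3 -m handwheel '[{"dx":0,"dy":0,"dz":0,"ax":0,"ay":0,"az":0},{"dx":0,"dy":0,"dz":0,"ax":0,"ay":0,"az":0},{"dx":0,"dy":0,"dz":0.002,"ax":0,"ay":0,"az":0},{"dx":0,"dy":0,"dz":0.003,"ax":0,"ay":0,"az":0}]' 95
 python3 -m handwheel '[{"dx":0,"dy":0,"dz":0.002,"ax":0,"ay":0,"az":0},{"dx":0,"dy":0,"dz":0.003,"ax":0,"ay":0,"az":0}]' 95
 python3 - <<'E'
from h import *
g=grab('scene');Q=np.nan_to_num(cloud(g))
b=cv2.resize(g['image'][255:290,245:290],None,fx=16,fy=16,interpolation=cv2.INTER_NEAREST)
for v in range(262,288,2): print(v,' '.join('%4d/%4d/%3d'%tuple((Q[v,u]*1000).round()) for u in range(260,284,2)))
cv2.imwrite('pics/c7.png',b)
E
```

```text
time: 6.08
tool_pos: [0.5357, -0.2459, -0.0071]
tool_rot: [0.0, 0.755, -0.656, -0.0]
contact_force: [1.2, -0.4, 0.2]
gripper_width: 0.621
time: 6.32
tool_pos: [0.5357, -0.246, -0.0101]
tool_rot: [0.0, 0.755, -0.656, -0.0]
contact_force: [0.1, -0.4, -0.9]
gripper_width: 0.627
262  559/-276/162  561/-273/160  563/-269/158  566/-267/159  567/-263/154  571/-261/156  572/-257/151  573/-253/145  534/-217/ 33  540/-217/ 41  543/-213/ 38  533/-200/  4
264  557/-276/151  560/-273/150  562/-270/149  564/-267/146  569/-265/149  571/-262/147  518/-219/  3  522/-215/  2  532/-217/ 21  539/-217/ 28  544/-215/ 33  536/-203/  2
266  551/-273/128  550/-268/117  550/-263/110  555/-262/115  558/-258/113  525/-230/ 18  527/-226/ 17  531/-223/ 16  529/-216/  1  537/-216/ 15  544/-216/ 23  540/-207/  3
268  552/-275/121  551/-270/113  551/-264/103  556/-263/109  554/-257/ 96  528/-233/ 17  530/-229/ 15  535/-228/ 19  539/-224/ 19  535/-216/ -1  541/-214/  4  543/-210/  2
270  552/-276/114  552/-271/105  553/-267/101  557/-265/102  556/-259/ 91  525/-232/  1  533/-232/ 12  538/-231/ 18  541/-227/ 15  545/-
[... 711 characters left out ...]
578/-243/ 54
280  549/-280/ 65  554/-278/ 68  553/-273/ 58  541/-260/ 17  545/-258/ 18  549/-255/ 19  552/-252/ 18  555/-249/ 17  572/-255/ 55  576/-253/ 58  580/-250/ 58  583/-247/ 58
282  552/-283/ 63  554/-280/ 60  552/-274/ 46  541/-262/  7  547/-260/ 14  552/-258/ 19  556/-256/ 20  559/-253/ 19  576/-259/ 58  579/-256/ 55  583/-253/ 57  586/-251/ 58
284  549/-283/ 48  549/-278/ 37  552/-275/ 37  543/-264/  1  547/-261/  3  553/-260/ 11  558/-258/ 16  576/-265/ 57  579/-263/ 58  582/-259/ 56  586/-257/ 57  589/-254/ 56
286  547/-283/ 34  548/-279/ 27  551/-276/ 25  545/-267/ -2  550/-264/  1  552/-261/  0  576/-272/ 57  579/-269/ 56  581/-265/ 54  585/-263/ 55  589/-260/ 58  593/-258/ 58
```

View pics/c7.png

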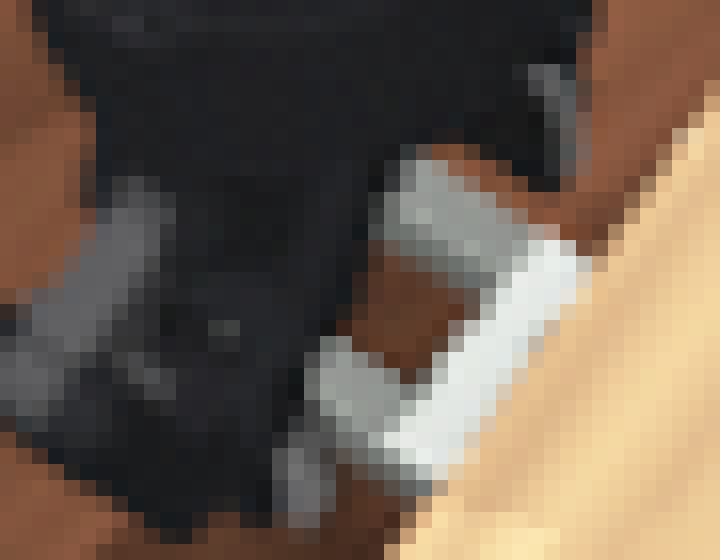

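```bash
python3 -m handwheel '[{"dx":0,"dy":0,"dz":0.003,"ax":0,"ay":0,"az":0},{"dx":0,"dy":0,"dz":0.005,"ax":0,"ay":0,"az":0},{"dx":0,"dy":0,"dz":0.005,"ax":0,"ay":0,"az":0}]' 95
python3 -m handwheel '[{"dx":0,"dy":0,"dz":0.002,"ax":0,"ay":0,"az":0},{"dx":0,"dy":0,"dz":0.002,"ax":0,"ay":0,"az":0}]' 95
python3 -m handwheel '[{"dx":0,"dy":0,"dz":0,"ax":0,"ay":0,"az":0},{"dx":0,"dy":0,"dz":0,"ax":0,"ay":0,"az":0},{"dx":0,"dy":0,"dz":0,"ax":0,"ay":0,"az":0}]' 180
```

```text
time: 6.75
tool_pos: [0.5356, -0.2459, -0.0152]
tool_rot: [0.0, 0.755, -0.656, -0.0]
contact_force: [-0.2, 0.2, 0.3]
gripper_width: 0.626
time: 7.0
tool_pos: [0.5357, -0.246, -0.0171]
tool_rot: [0.0, 0.755, -0.656, -0.0]
contact_force: [0.0, -0.2, 0.6]
gripper_width: 0.624
time: 7.38
tool_pos: [0.5361, -0.2462, -0.0165]
tool_rot: [-0.0, 0.755, -0.656, 0.0]
contact_force: [-0.2, 0.1, 2.6]
gripper_width: 0.448
```

```bash
python3 -m handwheel '[{"dx":0,"dy":0,"dz":0,"ax":0,"ay":0,"az":0},{"dx":0,"dy":0.02,"dz":-0.001,"ax":0,"ay":0,"az":0},{"dx":0,"dy":0.06,"dz":-0.001,"ax":0,"ay":0,"az":0},{"dx":0,"dy":0.1,"dz":-0.001,"ax":0,"ay":0,"az":0},{"dx":0,"dy":0.128,"dz":-0.001,"ax":0,"ay":0,"az":0}]' 255
python3 -m handwheel '[{"dx":0,"dy":0,"dz":0,"ax":0,"ay":0,"az":0}]' 255
python3 - <<'E'
from h import *
g=grab('scene');f=grab('top');b=cv2.resize(g['image'][215:315,200:320],None,fx=3.3,fy=3.3,interpolation=cv2.INTER_CUBIC)
t=cv2.resize(f['image'][150:250,340:460],None,fx=3.3,fy=3.3,interpolation=cv2.INTER_CUBIC);cv2.imwrite('pics/c8.png',np.hstack([b,t]))
E
```

```text
time: 8.0
tool_pos: [0.4075, -0.2637, -0.0164]
tool_rot: [0.0, 0.755, -0.656, -0.0]
contact_force: [-0.1, -0.1, -0.9]
gripper_width: 0.447
time: 8.12
tool_pos: [0.4075, -0.2638, -0.0163]
tool_rot: [0.0, 0.754, -0.657, -0.0]
contact_force: [0.0, -0.6, -0.6]
gripper_width: 0.448
```

View pics/c8.png

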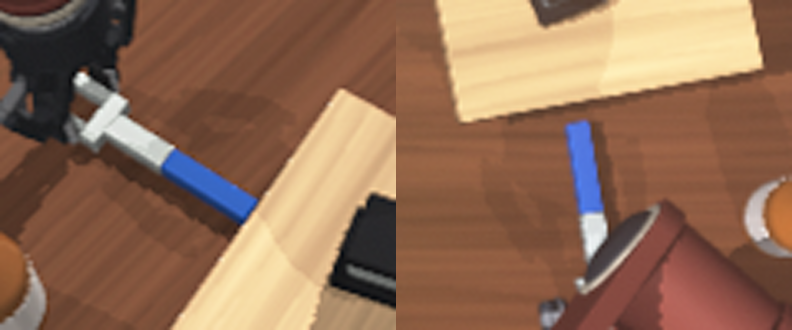

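The fork is out. The handle end (577,125 in the composite) is just clear of the riser. I'll release, move to the handle and measure.

```bash
python3 -m handwheel '[{"dx":0,"dy":0,"dz":0,"ax":0,"ay":0,"az":0},{"dx":0,"dy":0,"dz":0,"ax":0,"ay":0,"az":0},{"dx":0,"dy":0,"dz":-0.03,"ax":0,"ay":0,"az":0},{"dx":0,"dy":-0.02,"dz":-0.06,"ax":0,"ay":0,"az":0},{"dx":0,"dy":-0.04,"dz":-0.06,"ax":0,"ay":0,"az":0}]' 95
python3 - <<'E'
from h import *
g=grab('scene');f=grab('top');b=cv2.resize(g['image'][215:315,200:320],None,fx=3.3,fy=3.3,interpolation=cv2.INTER_CUBIC)
t=cv2.resize(f['image'][150:250,340:460],None,fx=3.3,fy=3.3,interpolation=cv2.INTER_CUBIC);cv2.imwrite('pics/c9.png',np.hstack([b,t]))
for F in(f,g):
  P=cloud(F);hs=cv2.cvtColor(F['image'],cv2.COLOR_BGR2HSV)
  k=(hs[...,0]>100)&(hs[...,0]<125)&(hs[...,1]>130)&(P[...,0]>.4)&(P[...,0]<.6)&(P[...,1]>-.32)&(P[...,1]<-.18)&(P[...,2]<.035)&(P[...,2]>.01)
  q=P[k];r=cv2.minAreaRect(q[:,:2].astype('float32')*1000);print(k.sum(),r,np.median(q[:,2]))
  k=(hs[...,1]<60)&(P[...,0]>.3)&(P[...,0]<.6)&(P[...,1]>-.32)&(P[...,1]<-.18)&(P[...,2]<.021)&(P[...,2]>.012)
  q=P[k];print(k.sum(),cv2.minAreaRect(q[:,:2].astype('float32')*1000))
E
```

```text
time: 8.85
tool_pos: [0.4517, -0.2598, 0.0476]
tool_rot: [-0.0, 0.755, -0.656, 0.003]
contact_force: [0.2, -0.2, 0.4]
gripper_width: 0.627
161 ((520.3164672851562, -249.8487091064453), (69.8233642578125, 17.676284790039062), 6.448001384735107) 0.015554369540995427
98 ((450.2749328613281, -258.11492919921875), (147.256591796875, 38.898162841796875), 10.364664077758789)
229 ((519.5667724609375, -247.66177368164062), (73.69387817382812, 17.849925994873047), 8.188211441040039) 0.017178609060248484
237 ((425.72320556640625, -261.95684814453125), (261.8199462890625, 45.71065139770508), 18.186721801757812)
```

View pics/c9.png

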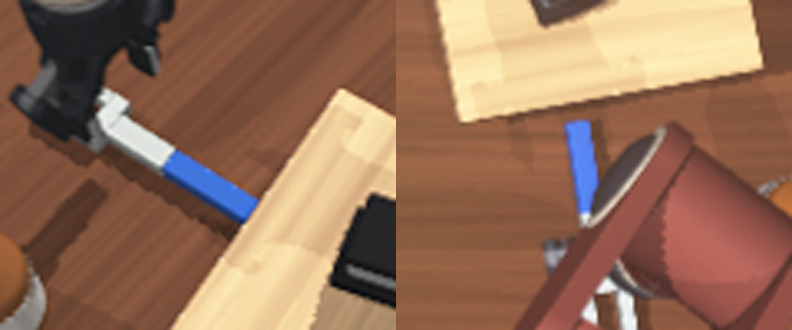

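```bash
python3 -m handwheel '[{"dx":0,"dy":-0.03,"dz":0,"ax":0,"ay":0,"az":0},{"dx":0,"dy":-0.063,"dz":0,"ax":0,"ay":0,"az":0},{"dx":0,"dy":-0.063,"dz":0,"ax":0,"ay":0,"az":0}]' 130
python3 -c "
from h import *
go((.514,-.2498,-.013),-82)"
```

```text
time: 9.32
tool_pos: [0.5118, -0.2491, 0.0436]
tool_rot: [0.0, 0.755, -0.655, -0.0]
contact_force: [-1.1, -0.3, 0.8]
gripper_width: 0.488
t 9.32 tcp [ 0.5118 -0.2491  0.0436] d [ 0.001  -0.0021  0.0566] a [0.0007 0.0005 0.0021] F [-1.1 -0.3  0.8] w 0.488
```

```bash
python3 -m handwheel '[{"dx":0.001,"dy":-0.002,"dz":0.03,"ax":0,"ay":0,"az":0},{"dx":0.001,"dy":-0.002,"dz":0.048,"ax":0,"ay":0,"az":0},{"dx":0.001,"dy":-0.002,"dz":0.055,"ax":0,"ay":0,"az":0},{"dx":0.001,"dy":-0.002,"dz":0.057,"ax":0,"ay":0,"az":0},{"dx":0.001,"dy":-0.002,"dz":0.057,"ax":0,"ay":0,"az":0}]' 130
python3 -m handwheel '[{"dx":0,"dy":0,"dz":0,"ax":0,"ay":0,"az":0},{"dx":0,"dy":0,"dz":0,"ax":0,"ay":0,"az":0},{"dx":0,"dy":0,"dz":0,"ax":0,"ay":0,"az":0},{"dx":0,"dy":0,"dz":0,"ax":0,"ay":0,"az":0}]' 255
python3 - <<'E'
from h import *
g=grab('scene');f=grab('top');b=cv2.resize(g['image'][225:295,230:310],None,fx=5,fy=5,interpolation=cv2.INTER_CUBIC)
t=cv2.resize(f['image'][160:250,355:435],None,fx=5,fy=5,interpolation=cv2.INTER_CUBIC)[:b.shape[0]];cv2.imwrite('pics/c10.png',np.hstack([b,t]))
E
```

```text
time: 9.95
tool_pos: [0.5135, -0.2506, -0.0122]
tool_rot: [-0.0, 0.755, -0.656, 0.001]
contact_force: [-0.4, -0.2, 1.5]
gripper_width: 0.494
time: 10.45
tool_pos: [0.5139, -0.2506, -0.0117]
tool_rot: [-0.0, 0.755, -0.656, 0.001]
contact_force: [-1.5, 0.8, 6.1]
gripper_width: 0.187
```

View pics/c10.png

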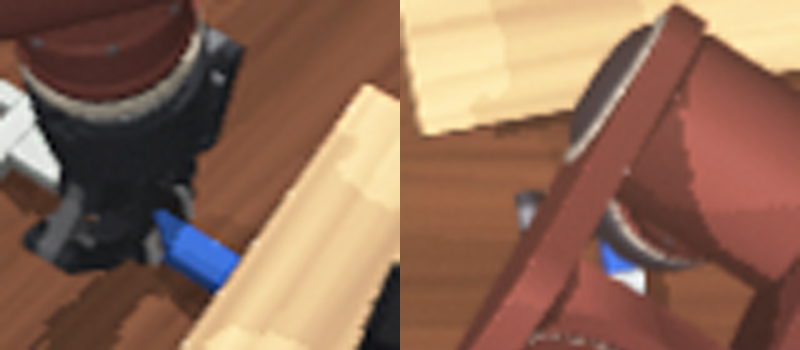

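Gripped at a width of 16 mm. I'll lift and carry it to the press.

```bash
python3 -m handwheel '[{"dx":0,"dy":0,"dz":-0.03,"ax":0,"ay":0,"az":0},{"dx":0,"dy":0,"dz":-0.08,"ax":0,"ay":0,"az":0},{"dx":0,"dy":0,"dz":-0.13,"ax":0,"ay":0,"az":0},{"dx":0,"dy":0,"dz":-0.17,"ax":0,"ay":0,"az":0},{"dx":0,"dy":0,"dz":-0.17,"ax":0,"ay":0,"az":0}]' 255
python3 - <<'E'
from h import *
go((.606,.296,.16),-77)
g=grab('scene','s11.png')
E
```

```text
time: 11.18
tool_pos: [0.5153, -0.2516, 0.1611]
tool_rot: [-0.001, 0.755, -0.656, 0.004]
contact_force: [0.6, -0.6, -1.7]
gripper_width: 0.184
t 11.18 tcp [ 0.5153 -0.2516  0.1611] d [-0.5295 -0.1662 -0.0007] a [-0.0057 -0.0055 -0.0869] F [ 0.6 -0.6 -1.7] w 0.184
```

View pics/s11.png

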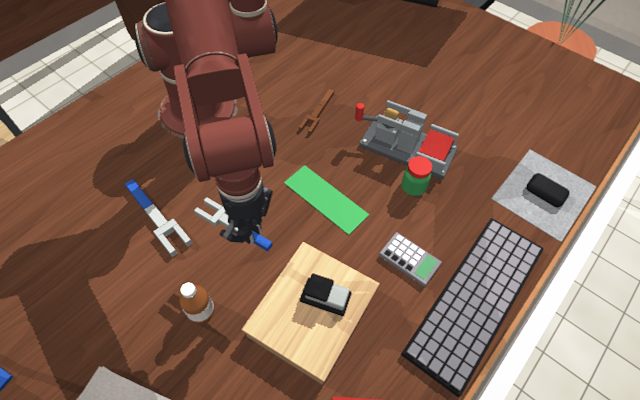

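```bash
python3 -m handwheel '[{"dx":-0.04,"dy":-0.01,"dz":0,"ax":0,"ay":0,"az":0},{"dx":-0.1,"dy":-0.028,"dz":0,"ax":0,"ay":0,"az":0},{"dx":-0.16,"dy":-0.045,"dz":0,"ax":0,"ay":0,"az":0},{"dx":-0.22,"dy":-0.063,"dz":0,"ax":0,"ay":0,"az":0},{"dx":-0.28,"dy":-0.08,"dz":0,"ax":0,"ay":0,"az":0}]' 255
python3 -c "
from h import *
go((.606,.296,.16),-77)"
```

```text
time: 11.85
tool_pos: [0.5515, 0.0402, 0.1535]
tool_rot: [0.002, 0.755, -0.656, -0.002]
contact_force: [0.6, -0.3, -1.5]
gripper_width: 0.186
t 11.85 tcp [0.5515 0.0402 0.1535] d [-0.2457 -0.0895 -0.0068] a [ 0.0048  0.001  -0.0873] F [ 0.6 -0.3 -1.5] w 0.186
```

```bash
python3 -m handwheel '[{"dx":-0.055,"dy":-0.02,"dz":-0.003,"ax":0,"ay":0,"az":-0.03},{"dx":-0.11,"dy":-0.04,"dz":-0.007,"ax":0,"ay":0,"az":-0.06},{"dx":-0.165,"dy":-0.06,"dz":-0.007,"ax":0,"ay":0,"az":-0.087},{"dx":-0.21,"dy":-0.077,"dz":-0.007,"ax":0,"ay":0,"az":-0.087},{"dx":-0.24,"dy":-0.087,"dz":-0.007,"ax":0,"ay":0,"az":-0.087}]' 255
python3 -m handwheel '[{"dx":0,"dy":0,"dz":0,"ax":0,"ay":0,"az":0},{"dx":0,"dy":0,"dz":0,"ax":0,"ay":0,"az":0}]' 255
python3 - <<'E'
from h import *
go((.606,.296,.16),-77)
g=grab('scene');f=grab('top')
b=cv2.resize(g['image'][60:190,330:470],None,fx=2.8,fy=2.8,interpolation=cv2.INTER_CUBIC)
t=cv2.resize(f['image'][125:255,130:270],None,fx=2.8,fy=2.8,interpolation=cv2.INTER_CUBIC);cv2.imwrite('pics/c12.png',np.hstack([b,t]))
E
```

```text
time: 12.48
tool_pos: [0.6043, 0.2896, 0.1596]
tool_rot: [0.002, 0.783, -0.622, -0.002]
contact_force: [0.6, -0.8, -1.8]
gripper_width: 0.188
time: 12.72
tool_pos: [0.6048, 0.2871, 0.1611]
tool_rot: [0.002, 0.783, -0.623, -0.001]
contact_force: [0.7, -0.0, -1.6]
gripper_width: 0.183
t 12.72 tcp [0.6048 0.2871 0.1611] d [-0.0084 -0.0032  0.0011] a [ 0.0044 -0.001  -0.0001] F [ 0.7 -0.  -1.6] w 0.183
```

View pics/c12.png

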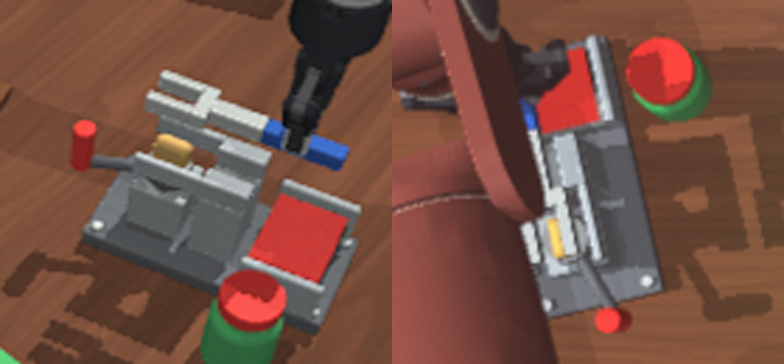

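```bash
cat > m.py <<'E'
from h import *
def plane(F,uv,z):
    q=np.array(F['rotation']);R=Ro.from_quat(q,scalar_first=True).as_matrix();K=F['K']
    uv=np.atleast_2d(uv).astype(float)
    d=np.stack([(uv[:,0]-K[0,2])/K[0,0],-(uv[:,1]-K[1,2])/K[1,1],-np.ones(len(uv))],-1)@R.T
    return F['xyz']+d*((z-F['xyz'][2])/d[:,2])[:,None]
FORK=np.array([[-22,20],[34,20],[34,9],[84,9],[84,-9],[84,9],[158,9],[158,-9],[34,-9],[34,-20],[-22,-20],[-22,-10],[20,-10],[20,10],[-22,10]])/1000
def poly(L,o,yaw,z):
    c,s=np.cos(yaw),np.sin(yaw);return np.c_[L[:,0]*c-L[:,1]*s+o[0],L[:,0]*s+L[:,1]*c+o[1],np.full(len(L),z)]
def over(F,items,name,u0,u1,v0,v1,k):
    im=cv2.resize(F['image'][v0:v1,u0:u1],None,fx=k,fy=k,interpolation=cv2.INTER_CUBIC)
    for W,c in items:
        p=(px(F,W)-[u0,v0]+.5)*k-.5;cv2.polylines(im,[np.int32(np.round(p))],True,c,1)
    cv2.imwrite('pics/'+name,im)
TANG=np.array([[-17,8],[17,8],[17,-8],[-17,-8]])/1000
def arm(s): return np.array([[-27,25*s],[86,25*s],[86,13*s],[40,13*s],[40,25*s]])/1000
E
python3 - <<'E'
from m import *
g=load('scene');Q=np.nan_to_num(cloud(g));hs=cv2.cvtColor(g['image'],cv2.COLOR_BGR2HSV)
reg=np.zeros(Q.shape[:2],bool);reg[80:125,375:462]=1
top=reg&(Q[...,2]>.175)&(Q[...,2]<.21)&((hs[...,1]<60)&(hs[...,2]>120)|((hs[...,0]>100)&(hs[...,0]<125)&(hs[...,1]>120)))
print(top.sum(),np.median(Q[top][:,2]))
b=top&(hs[...,1]>100);w=top&(hs[...,1]<=100)
for k in(b,w):print(k.sum(),Q[k].mean(0),cv2.minAreaRect(Q[k][:,:2].astype('float32')*1000))
s=manip.state();print(s['tool_pos'])
ya=np.deg2rad(12.8);z=s['tool_pos'][2]+.0117+.016
for zz in (z,):
  t=s['tool_pos'][:2]-.115*np.array([np.cos(ya),np.sin(ya)])
  print(t,zz)
  o=(.4935,.2695)
  it=[(poly(FORK,t,ya,zz),(0,0,255)),(poly(TANG,o,ya,.12),(255,0,255)),(poly(arm(1),o,ya,.116),(0,255,0)),(poly(arm(-1),o,ya,.116),(0,255,0))]
  over(g,it,'o1.png',365,465,75,150,8)
  over(load('top'),it,'o2.png',160,240,160,235,8)
E
```

```text
488 0.18927368780331505
179 [0.61694842 0.28622807 0.18655805] ((612.11865234375, 286.8774108886719), (72.98493957519531, 21.060283660888672), 12.87341594696045)
309 [0.52209859 0.26832847 0.18957991] ((524.402099609375, 269.1688232421875), (104.64448547363281, 42.61431884765625), 11.767668724060059)
[0.60542981 0.28669294 0.16253346]
[0.49328763 0.26121486] 0.19023346181952133
```

View pics/o1.png

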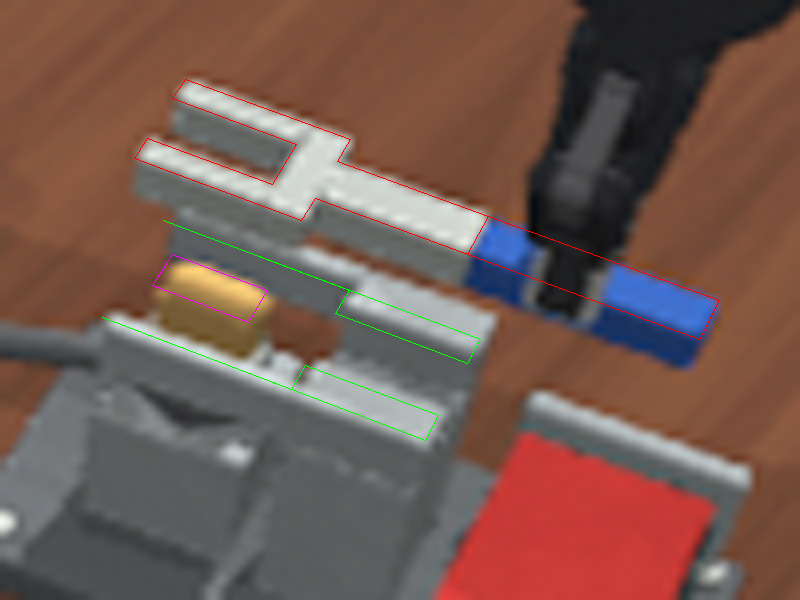

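View pics/o2.png

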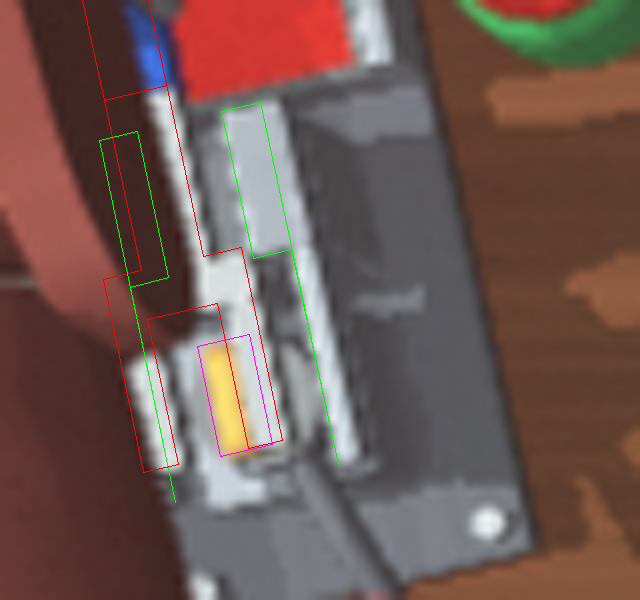

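```bash
cat >> m.py <<'E'
def arm2(s): return np.array([[-27,33.5*s],[86,33.5*s],[86,13*s],[40,13*s],[40,25*s],[-27,25*s]])/1000
E
python3 - <<'E'
from m import *
g=load('scene');ya=np.deg2rad(12.8)
ims=[]
for i,o in enumerate([(.4935,.2695),(.4965,.2715)]):
  it=[(poly(TANG,o,ya,.12),(255,0,255)),(poly(arm2(1),o,ya,.116),(0,255,0)),(poly(arm2(-1),o,ya,.116),(0,255,0))]
  over(g,it,'x.png',375,435,97,137,6.6);ims.append(cv2.imread('pics/x.png'))
cv2.imwrite('pics/o3.png',np.hstack(ims))
f=manip
import os
E
python3 - <<'E'
from m import *
g=cv2.imread('pics/top0.png');f=load('top');f['image']=g;ya=np.deg2rad(12.8);ims=[]
for o in [(.4930,.2695),(.4965,.2715)]:
  it=[(poly(TANG,o,ya,.12),(255,0,255)),(poly(arm2(1),o,ya,.116),(0,255,0)),(poly(arm2(-1),o,ya,.116),(0,255,0))]
  over(f,it,'x.png',165,225,165,232,6.6);ims.append(cv2.imread('pics/x.png'))
cv2.imwrite('pics/o4.png',np.hstack(ims))
E
```

```text
(no output)
```

View pics/o3.png

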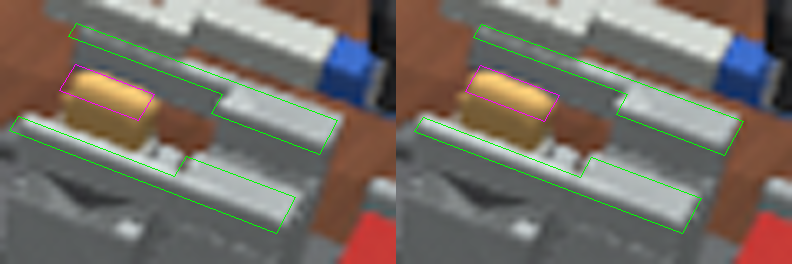

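View pics/o4.png

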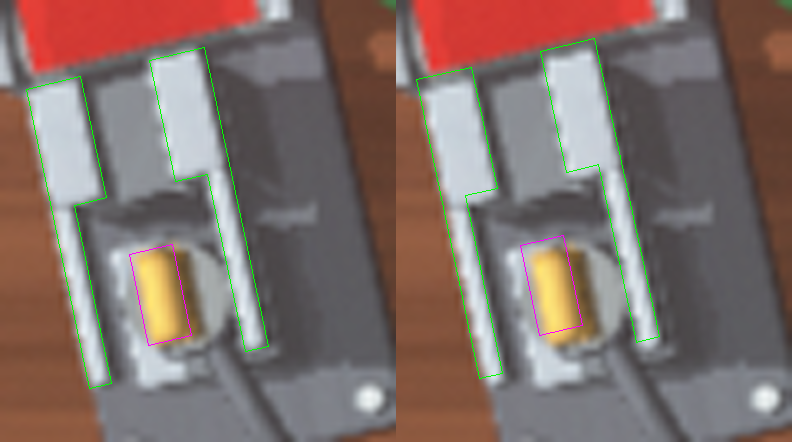

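Both cameras show the fork held level and almost aligned. I'll shift by about (+1.5, +9) mm and drop to just above the tang, then measure again there.

```bash
python3 - <<'E'
from m import *
p=manip.state()['tool_pos'];go((p[0]+.0015,p[1]+.009,p[2]-.043),-77.2)
E
```

```text
t 12.82 tcp [0.6054 0.2867 0.1625] d [-0.0085 -0.0036  0.043 ] a [ 0.0024 -0.0006  0.0023] F [-0.5  0.9 -2.6] w 0.19
```

```bash
python3 -m handwheel '[{"dx":-0.0085,"dy":-0.0036,"dz":0.01,"ax":0.0,"ay":0,"az":0},{"dx":-0.0085,"dy":-0.0036,"dz":0.028,"ax":0,"ay":0,"az":0},{"dx":-0.0085,"dy":-0.0036,"dz":0.04,"ax":0,"ay":0,"az":0},{"dx":-0.0085,"dy":-0.0036,"dz":0.043,"ax":0,"ay":0,"az":0},{"dx":-0.0085,"dy":-0.0036,"dz":0.043,"ax":0,"ay":0,"az":0}]' 255
python3 - <<'E'
from m import *
g=grab('scene');f=grab('top');s=manip.state();p=s['tool_pos'];print(p)
ya=np.deg2rad(12.8);zz=p[2]+.0117+.016
t=p[:2]-.115*np.array([np.cos(ya),np.sin(ya)]);print(t,zz)
def its(o): return [(poly(FORK,t,ya,zz),(0,0,255)),(poly(TANG,o,ya,.12),(255,0,255)),(poly(arm2(1),o,ya,.116),(0,255,0)),(poly(arm2(-1),o,ya,.116),(0,255,0))]
over(g,its((.4965,.2715)),'o5.png',365,455,80,145,8.8)
over(f,its((.493,.2695)),'o6.png',160,240,160,235,8)
E
```

```text
time: 13.45
tool_pos: [0.6075, 0.2969, 0.1207]
tool_rot: [0.0, 0.783, -0.623, -0.0]
contact_force: [-0.5, -0.4, -2.4]
gripper_width: 0.188
[0.60813566 0.29715683 0.12183829]
[0.49599348 0.27167876] 0.14953828619357534
```

View pics/o5.png

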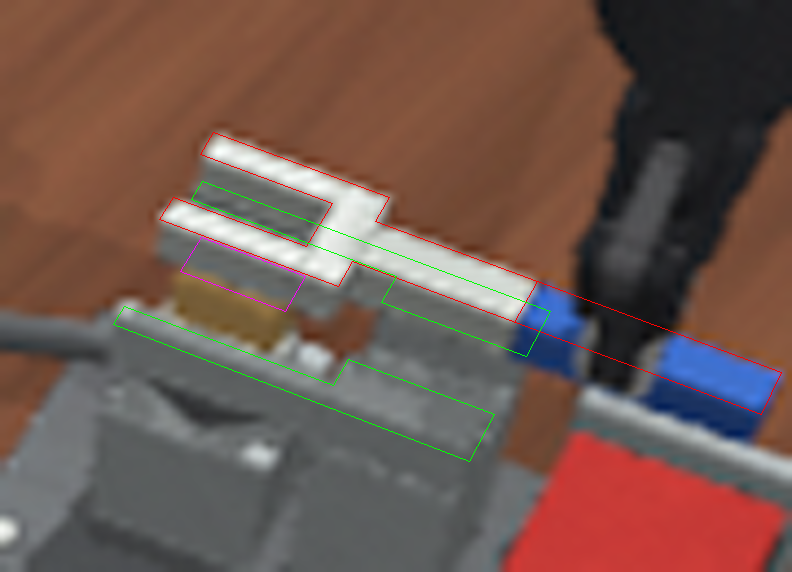

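View pics/o6.png

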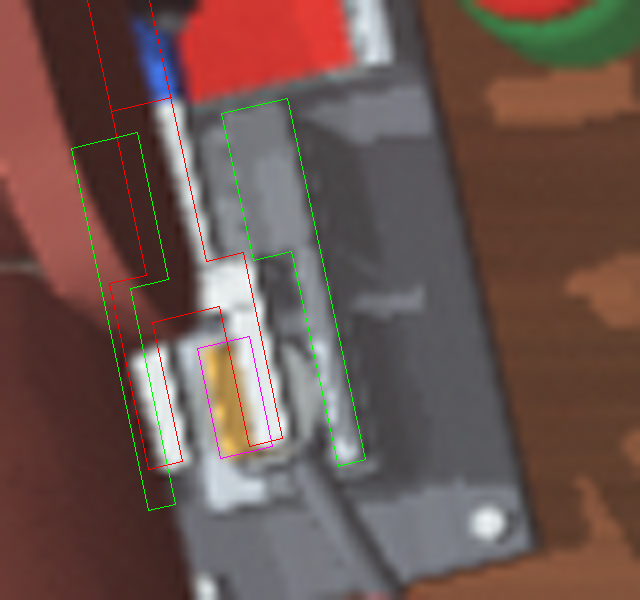

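```bash
cat > fit.py <<'E'
from m import *
from scipy.ndimage import map_coordinates,gaussian_filter
from scipy.optimize import minimize
def samples(L,step=.0015):
    pts=[];nr=[]
    n=len(L)
    area=0.5*sum(L[i][0]*L[(i+1)%n][1]-L[(i+1)%n][0]*L[i][1] for i in range(n));sg=np.sign(area)
    for i in range(n):
        a,b=L[i],L[(i+1)%n];d=b-a;l=np.linalg.norm(d);
        if l<1e-6: continue
        d/=l;k=max(2,int(l/step));s=(np.arange(k)+.5)/k
        pts.append(a+np.outer(s,b-a));nr.append(np.tile([d[1]*sg,-d[0]*sg],(k,1)))
    return np.vstack(pts),np.vstack(nr)   # outward normals
def fit(F,polys,o,yaw,z,R=.006,fixyaw=False,D=.0022):
    im=gaussian_filter(cv2.cvtColor(F['image'],cv2.COLOR_BGR2LAB).astype(float),(0.6,0.6,0))
    S=[samples(L) for L in polys];P=np.vstack([s[0] for s in S]);N=np.vstack([s[1] for s in S])
    # visibility at start: inner point depth
    W=poly(P-N*.003,o,yaw,z);uv=px(F,W);zm=F['z_map'];q=Ro.from_quat(F['rotation'],scalar_first=True).as_matrix()
    dep=-((W-F['xyz'])@q)[:,2]
    zz=map_coordinates(zm,[uv[:,1],uv[:,0]],order=0);vis=np.abs(zz-dep)<.012
    P=P[vis];N=N[vis]
    def sc(x):
        v=np.zeros(3)
        A=px(F,poly(P-N*D,x[:2],x[2],z));B=px(F,poly(P+N*D,x[:2],x[2],z))
        a=np.stack([map_coordinates(im[...,c],[A[:,1],A[:,0]],order=1)-map_coordinates(im[...,c],[B[:,1],B[:,0]],order=1) for c in range(3)],-1)
        return -np.minimum(np.linalg.norm(a,axis=1),60).mean()
    best=min((sc([o[0]+a,o[1]+b,yaw]),a,b) for a in np.arange(-R,R+1e-9,.001) for b in np.arange(-R,R+1e-9,.001))
    x0=np.array([o[0]+best[1],o[1]+best[2],yaw])
    r=minimize(lambda y:sc(x0+y*[.001,.001,.01]),np.zeros(3),method='Nelder-Mead',options=dict(initial_simplex=np.array([[0,0,0],[1,0,0],[0,1,0],[0,0,1.]])))
    x=x0+r.x*[.001,.001,.01]
    return x.round(5),round(r.fun,2),int(vis.sum()),len(vis)
E
python3 - <<'E'
from fit import *
ya=np.deg2rad(12.8)
fk=np.delete(FORK,[3,4,5],0)
for n,o in(('scene',(.4965,.2715)),('top',(.493,.269))):
    F=load(n)
    p=manip.state()['tool_pos'];zz=p[2]+.0277;t=p[:2]-.115*np.array([np.cos(ya),np.sin(ya)])
    print(n,'fork',fit(F,[fk],t,ya,zz),zz)
    im=cv2.imread('pics/%s0.png'%n);F['image']=im
    # z_map of start not saved: use only image (press visibility by current zmap)
    print(n,'press',fit(F,[arm2(1),arm2(-1)],o,ya,.116))
E
```

```text
scene fork (array([0.49626, 0.27143, 0.22693]), np.float64(-53.94), 305, 342) 0.14953828619357534
scene press (array([0.49473, 0.27449, 0.22765]), np.float64(-51.98), 212, 350)
top fork (array([0.4951 , 0.26993, 0.19781]), np.float64(-57.88), 132, 342) 0.14953828619357534
top press (array([0.49377, 0.26994, 0.23612]), np.float64(-55.41), 173, 350)
```

```bash
python3 - <<'E'
from fit import *
import fit as FF
ya=.2265
fk=np.delete(FORK,[3,4,5],0)
p=manip.state()['tool_pos'];t=p[:2]-.115*np.array([np.cos(ya),np.sin(ya)])
def zmed(F,L,o,z,lo=.02):
    P=cloud(F);out=[]
    for l in L:
        m=np.zeros(P.shape[:2],np.uint8);cv2.fillPoly(m,[np.int32(np.round(px(F,poly(l,o,ya,z))))],1);m=cv2.erode(m,np.ones((2,2)))
        q=P[m>0][:,2];q=q[np.abs(q-z)<lo];out.append((round(float(np.median(q)),4),len(q)) if len(q) else None)
    return out
b=lambda x0,x1,y0,y1:np.array([[x0,y0],[x1,y0],[x1,y1],[x0,y1]])/1000
parts=[b(-22,20,10,20),b(-22,20,-20,-10),b(20,34,-20,20),b(34,84,-9,9),b(130,158,-9,9)]
for n,o in(('scene',(.4965,.2725)),('top',(.493,.269))):
    F=load(n)
    print(n,'fork z',zmed(F,parts,t,.1495,.012)); 
    print(n,'arm z',zmed(F,[arm2(1),arm2(-1)],o,.116,.012))
    # fixed-yaw fit
    for yy in(.2134,.2234,.2334):
      orig=FF.minimize
      FF.minimize=lambda f,x0,**k: type('r',(),dict(x=(lambda r:np.r_[r.x,0])(orig(lambda v:f(np.r_[v,0]),np.zeros(2),method='Nelder-Mead')),fun=0))
      print(n,yy,'fork',fit(F,[fk],t,yy,.1495)[0])
      G=dict(F);G['image']=cv2.imread('pics/%s0.png'%n);print('   press',fit(G,[arm2(1),arm2(-1)],o,yy,.116)[0])
      FF.minimize=orig
E
```

```text
scene fork z [(0.1488, 40), (0.1487, 36), (0.1493, 54), (0.1489, 81), (0.1498, 56)]
scene arm z [(0.1148, 18), (0.1166, 158)]
scene 0.2134 fork [0.49629 0.27247 0.2134 ]
   press [0.49488 0.27491 0.2134 ]
scene 0.2234 fork [0.49633 0.27177 0.2234 ]
   press [0.49462 0.27466 0.2234 ]
scene 0.2334 fork [0.49642 0.27099 0.2334 ]
   press [0.49452 0.27439 0.2334 ]
top fork z [(0.1468, 43), (0.1471, 61), (0.1474, 36), (0.1477, 29), None]
top arm z [(0.1119, 3), (0.1145, 245)]
top 0.2134 fork [0.49501 0.26948 0.2134 ]
   press [0.49378 0.27092 0.2134 ]
top 0.2234 fork [0.49503 0.26969 0.2234 ]
   press [0.49368 0.27041 0.2234 ]
top 0.2334 fork [0.49501 0.26941 0.2334 ]
   press [0.49389 0.2701  0.2334 ]
```

```bash
python3 -m handwheel '[{"dx":-0.0017,"dy":0.001,"dz":0,"ax":0,"ay":0,"az":0},{"dx":-0.0017,"dy":0.001,"dz":0.006,"ax":0,"ay":0,"az":0},{"dx":-0.0017,"dy":0.001,"dz":0.012,"ax":0,"ay":0,"az":0},{"dx":-0.0017,"dy":0.001,"dz":0.015,"ax":0,"ay":0,"az":0}]' 255
python3 -m handwheel '[{"dx":0,"dy":0,"dz":0.003,"ax":0,"ay":0,"az":0},{"dx":0,"dy":0,"dz":0.005,"ax":0,"ay":0,"az":0}]' 255
python3 - <<'E'
from m import *
g=grab('scene');f=grab('top');s=manip.state();p=s['tool_pos'];print(p,s['contact_force'],s['ft_torque'])
b=cv2.resize(g['image'][85:145,370:450],None,fx=5,fy=5,interpolation=cv2.INTER_CUBIC)
t=cv2.resize(f['image'][175:235,160:240],None,fx=5,fy=5,interpolation=cv2.INTER_CUBIC);cv2.imwrite('pics/c13.png',np.hstack([b,t]))
E
```

```text
time: 14.05
tool_pos: [0.6058, 0.2983, 0.1051]
tool_rot: [0.001, 0.783, -0.623, -0.0]
contact_force: [1.0, -0.4, -1.3]
gripper_width: 0.181
time: 14.3
tool_pos: [0.6063, 0.2985, 0.1009]
tool_rot: [0.0, 0.783, -0.623, -0.0]
contact_force: [-0.4, -0.2, -2.3]
gripper_width: 0.187
[0.60621901 0.29843894 0.10082748] [ 0.1162857   0.23210101 -1.63565466] [ 0.03681403 -0.11112997  0.00832577]
```

View pics/c13.png

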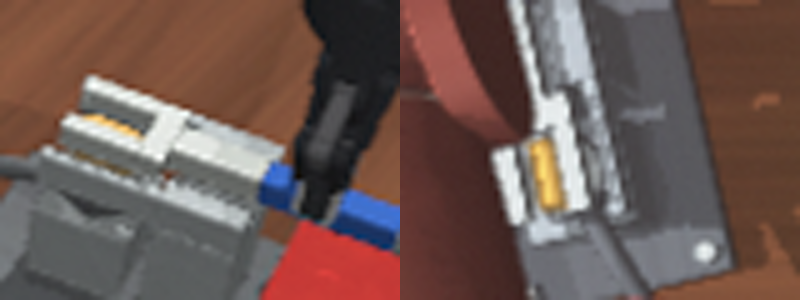

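The tang sits in the slot with no side force. I'll lower further.

```bash
python3 -m handwheel '[{"dx":0,"dy":0,"dz":0.004,"ax":0,"ay":0,"az":0},{"dx":0,"dy":0,"dz":0.008,"ax":0,"ay":0,"az":0},{"dx":0,"dy":0,"dz":0.012,"ax":0,"ay":0,"az":0}]' 255
python3 -m handwheel '[{"dx":0,"dy":0,"dz":0.002,"ax":0,"ay":0,"az":0},{"dx":0,"dy":0,"dz":0.003,"ax":0,"ay":0,"az":0}]' 255
```

```text
time: 14.78
tool_pos: [0.6062, 0.2985, 0.0887]
tool_rot: [0.0, 0.783, -0.623, -0.0]
contact_force: [-0.6, 0.3, -2.0]
gripper_width: 0.19
time: 15.02
tool_pos: [0.6062, 0.2985, 0.0859]
tool_rot: [0.0, 0.783, -0.623, -0.0]
contact_force: [0.3, -0.4, -2.5]
gripper_width: 0.183
```

```bash
python3 -m handwheel '[{"dx":0,"dy":0,"dz":0.001,"ax":0,"ay":0,"az":0},{"dx":0,"dy":0,"dz":0.002,"ax":0,"ay":0,"az":0}]' 255; python3 -m handwheel '[{"dx":0,"dy":0,"dz":0.001,"ax":0,"ay":0,"az":0},{"dx":0,"dy":0,"dz":0.001,"ax":0,"ay":0,"az":0}]' 255
python3 - <<'E'
from m import *
g=grab('scene');f=grab('top');s=manip.state();p=s['tool_pos'];print(p,s['contact_force'],s['ft_torque'])
b=cv2.resize(g['image'][85:145,370:450],None,fx=5,fy=5,interpolation=cv2.INTER_CUBIC)
t=cv2.resize(f['image'][175:235,160:240],None,fx=5,fy=5,interpolation=cv2.INTER_CUBIC);cv2.imwrite('pics/c14.png',np.hstack([b,t]))
E
```

```text
time: 15.28
tool_pos: [0.6064, 0.2985, 0.0842]
tool_rot: [-0.0, 0.783, -0.623, 0.0]
contact_force: [-0.3, -0.7, -2.4]
gripper_width: 0.185
time: 15.52
tool_pos: [0.6063, 0.2985, 0.0831]
tool_rot: [-0.0, 0.783, -0.623, -0.0]
contact_force: [-0.7, 0.5, -1.7]
gripper_width: 0.186
[0.60628195 0.29846781 0.08313716] [-0.37302596  0.3430272  -1.32084439] [ 0.04039962 -0.08148998  0.00662969]
```

View pics/c14.png

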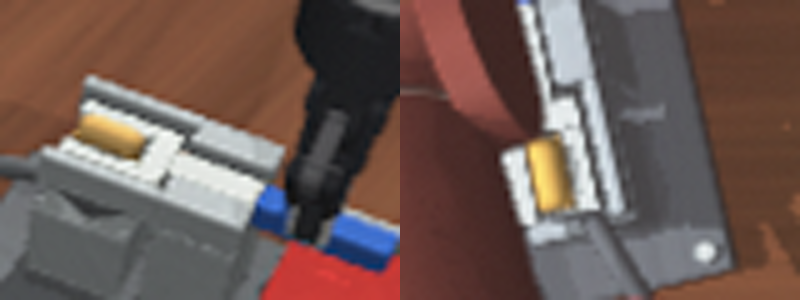

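The fork is seated, with the tang through the slot at (110,135) and the handle in the channel. I'll release and back off upward.

```bash
python3 -m handwheel '[{"dx":0,"dy":0,"dz":0,"ax":0,"ay":0,"az":0},{"dx":0,"dy":0,"dz":0,"ax":0,"ay":0,"az":0},{"dx":0,"dy":0,"dz":0,"ax":0,"ay":0,"az":0}]' 95
python3 -m handwheel '[{"dx":0,"dy":0,"dz":-0.02,"ax":0,"ay":0,"az":0},{"dx":0,"dy":0,"dz":-0.06,"ax":0,"ay":0,"az":0},{"dx":0,"dy":0,"dz":-0.1,"ax":0,"ay":0,"az":0},{"dx":0,"dy":0.04,"dz":-0.11,"ax":0,"ay":0,"az":0},{"dx":0,"dy":0.1,"dz":-0.11,"ax":0,"ay":0,"az":0}]' 150
python3 - <<'E'
from m import *
g=grab('scene');f=grab('top')
b=cv2.resize(g['image'][80:160,350:450],None,fx=4,fy=4,interpolation=cv2.INTER_CUBIC)
t=cv2.resize(f['image'][165:245,150:250],None,fx=4,fy=4,interpolation=cv2.INTER_CUBIC);cv2.imwrite('pics/c15.png',np.hstack([b,t]))
go((.422,.228,.2),-58)
E
```

```text
time: 16.0
tool_pos: [0.6066, 0.2986, 0.0836]
tool_rot: [-0.0, 0.783, -0.623, 0.0]
contact_force: [-0.9, 0.4, 0.3]
gripper_width: 0.623
time: 16.62
tool_pos: [0.5101, 0.2763, 0.1972]
tool_rot: [-0.003, 0.782, -0.623, 0.002]
contact_force: [0.1, -0.3, 0.7]
gripper_width: 0.411
t 16.73 tcp [0.5033 0.2749 0.1921] d [ 0.0273  0.0898 -0.0074] a [ 0.0045  0.0005 -0.3304] F [-0.4 -0.7  0.1] w 0.409
```

View pics/c15.png

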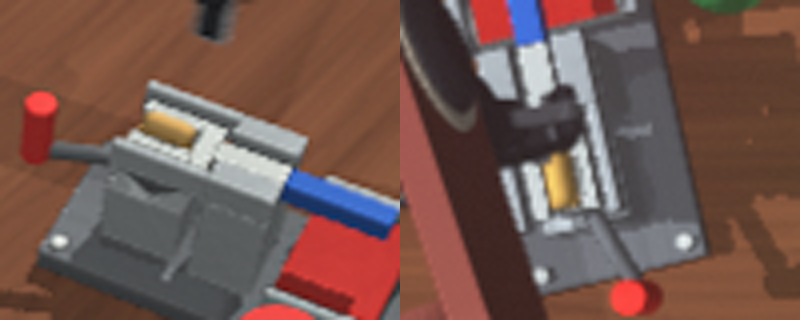

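```bash
python3 -m handwheel '[{"dx":0.013,"dy":0.045,"dz":0,"ax":0,"ay":0,"az":-0.165},{"dx":0.0273,"dy":0.0898,"dz":0,"ax":0,"ay":0,"az":-0.33},{"dx":0.0273,"dy":0.0898,"dz":0,"ax":0,"ay":0,"az":-0.33},{"dx":0.0273,"dy":0.0898,"dz":0.04,"ax":0,"ay":0,"az":-0.33},{"dx":0.0273,"dy":0.0898,"dz":0.05,"ax":0,"ay":0,"az":-0.33}]' 130
python3 - <<'E'
from m import *
go((.422,.228,.08),-58)
g=grab('scene');f=grab('top')
b=cv2.resize(g['image'][60:140,320:420],None,fx=4,fy=4,interpolation=cv2.INTER_CUBIC)
t=cv2.resize(f['image'][185:265,150:250],None,fx=4,fy=4,interpolation=cv2.INTER_CUBIC);cv2.imwrite('pics/c16.png',np.hstack([b,t]))
E
```

```text
time: 17.35
tool_pos: [0.4272, 0.2291, 0.1419]
tool_rot: [0.001, 0.874, -0.486, -0.001]
contact_force: [-0.5, 0.7, -0.1]
gripper_width: 0.495
t 17.35 tcp [0.4272 0.2291 0.1419] d [-0.0018  0.0049  0.0619] a [ 0.0023  0.0005 -0.0024] F [-0.5  0.7 -0.1] w 0.495
```

View pics/c16.png

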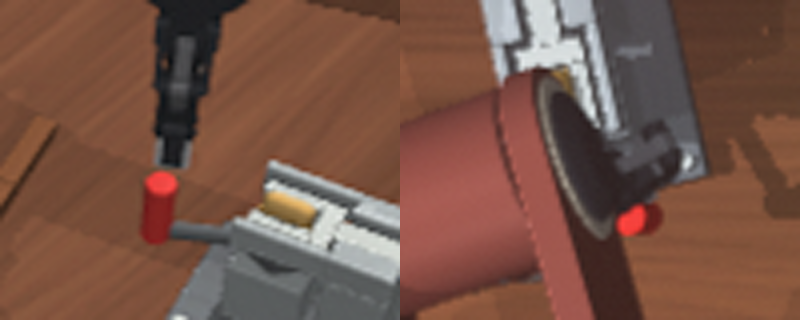

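```bash
python3 -m handwheel '[{"dx":-0.002,"dy":0.005,"dz":0,"ax":0,"ay":0,"az":0},{"dx":-0.002,"dy":0.005,"dz":0.015,"ax":0,"ay":0,"az":0},{"dx":-0.002,"dy":0.005,"dz":0.03,"ax":0,"ay":0,"az":0},{"dx":-0.002,"dy":0.005,"dz":0.037,"ax":0,"ay":0,"az":0}]' 130
python3 -m handwheel '[{"dx":0,"dy":0,"dz":0.008,"ax":0,"ay":0,"az":0},{"dx":0,"dy":0,"dz":0.016,"ax":0,"ay":0,"az":0},{"dx":0,"dy":0,"dz":0.024,"ax":0,"ay":0,"az":0}]' 130
python3 - <<'E'
from m import *
go((.422,.228,.08),-58)
g=grab('scene');f=grab('top')
b=cv2.resize(g['image'][60:140,320:420],None,fx=4,fy=4,interpolation=cv2.INTER_CUBIC)
t=cv2.resize(f['image'][185:265,150:250],None,fx=4,fy=4,interpolation=cv2.INTER_CUBIC);cv2.imwrite('pics/c17.png',np.hstack([b,t]))
E
```

```text
time: 17.95
tool_pos: [0.4213, 0.2279, 0.1042]
tool_rot: [0.001, 0.874, -0.486, -0.001]
contact_force: [0.1, -0.4, 0.7]
gripper_width: 0.493
time: 18.32
tool_pos: [0.4223, 0.2283, 0.0817]
tool_rot: [-0.0, 0.874, -0.486, 0.0]
contact_force: [-0.4, -0.3, -0.2]
gripper_width: 0.491
t 18.32 tcp [0.4223 0.2283 0.0817] d [0.0001 0.0004 0.0017] a [-0.0003 -0.     -0.0017] F [-0.4 -0.3 -0.2] w 0.491
```

View pics/c17.png

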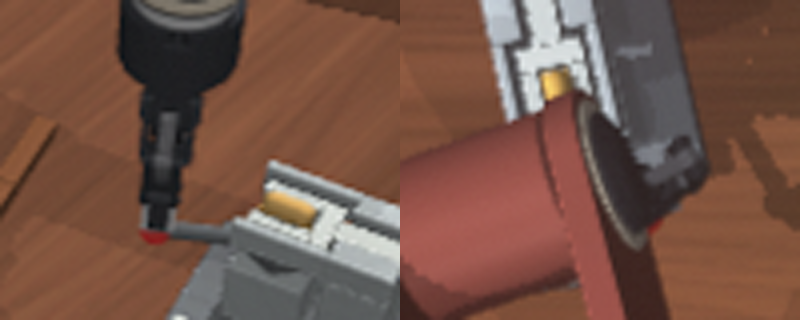

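The knob is between the fingers, at (155,235). I'll narrow the opening and sweep clockwise along the arc.

```bash
python3 -m handwheel '[{"dx":0,"dy":0,"dz":-0.001,"ax":0,"ay":0,"az":0},{"dx":0,"dy":0,"dz":-0.001,"ax":0,"ay":0,"az":0}]' 155
python3 -m handwheel '[{"dx":-0.006,"dy":-0.0002,"dz":0,"ax":0,"ay":0,"az":0.07},{"dx":-0.0118,"dy":-0.0008,"dz":0,"ax":0,"ay":0,"az":0.14},{"dx":-0.0176,"dy":-0.0018,"dz":0,"ax":0,"ay":0,"az":0.209},{"dx":-0.0234,"dy":-0.0033,"dz":0,"ax":0,"ay":0,"az":0.279}]' 155
python3 -c "
from m import *
s=manip.state();print(s['contact_force'],s['ft_torque']);d=s['tool_pos'][:2]-[.4942,.2729];print(np.hypot(*d),np.rad2deg(np.arctan2(d[1],d[0]))%360)"
```

```text
time: 18.68
tool_pos: [0.4227, 0.2284, 0.0837]
tool_rot: [-0.0, 0.874, -0.486, 0.0]
contact_force: [-0.3, -0.5, 0.4]
gripper_width: 0.39
time: 19.18
tool_pos: [0.4137, 0.2487, 0.0836]
tool_rot: [0.0, 0.798, -0.603, 0.002]
contact_force: [3.2, -7.3, -0.7]
gripper_width: 0.395
[ 3.21741604 -7.25684746 -0.67442629] [-0.99052169 -0.55964663  0.06025389]
0.08405871893452842 196.74454870659994
```

```bash
python3 -m handwheel '[{"dx":-0.0089,"dy":-0.0005,"dz":0,"ax":0,"ay":0,"az":0.105},{"dx":-0.0177,"dy":-0.0019,"dz":0,"ax":0,"ay":0,"az":0.209},{"dx":-0.0263,"dy":-0.0042,"dz":0,"ax":0,"ay":0,"az":0.314},{"dx":-0.0346,"dy":-0.0074,"dz":0,"ax":0,"ay":0,"az":0.419}]' 155
python3 - <<'E'
from m import *
s=manip.state();print(s['contact_force'],s['ft_torque'],s['joint_pos']);d=s['tool_pos'][:2]-[.4942,.2729];print(np.hypot(*d),np.rad2deg(np.arctan2(d[1],d[0]))%360)
g=grab('scene');f=grab('top')
b=cv2.resize(g['image'][60:140,330:430],None,fx=4,fy=4,interpolation=cv2.INTER_CUBIC)
t=cv2.resize(f['image'][165:245,150:250],None,fx=4,fy=4,interpolation=cv2.INTER_CUBIC);cv2.imwrite('pics/c18.png',np.hstack([b,t]))
E
```

```text
time: 19.68
tool_pos: [0.4109, 0.2836, 0.0836]
tool_rot: [-0.001, -0.654, 0.756, -0.002]
contact_force: [1.3, -6.1, 1.4]
gripper_width: 0.389
[ 1.30220781 -6.09794632  1.38472752] [-1.18654331 -0.25237363  0.04098947] [ 0.45762793 -0.13502994  2.01595512 -0.00474836  1.26165805  2.17423668]
0.08398438838047205 172.70461529293797
```

View pics/c18.png

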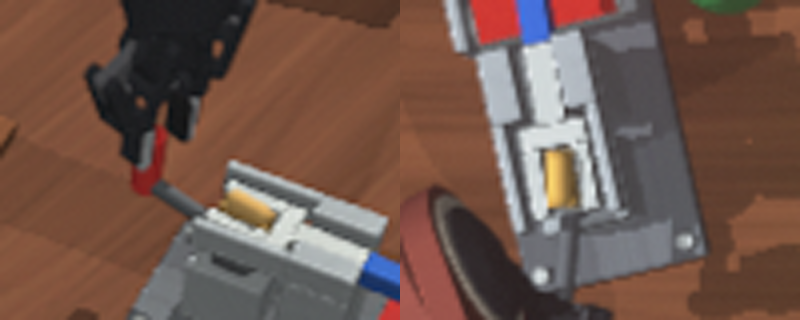

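```bash
python3 -m handwheel '[{"dx":-0.0074,"dy":-0.0003,"dz":0,"ax":0,"ay":0,"az":0.087},{"dx":-0.0148,"dy":-0.0013,"dz":0,"ax":0,"ay":0,"az":0.175},{"dx":-0.022,"dy":-0.0029,"dz":0,"ax":0,"ay":0,"az":0.262},{"dx":-0.022,"dy":-0.0029,"dz":0,"ax":0,"ay":0,"az":0.262}]' 155
python3 - <<'E'
from m import *
s=manip.state();print(s['contact_force'],s['ft_torque']);d=s['tool_pos'][:2]-[.4942,.2729];print(np.hypot(*d),np.rad2deg(np.arctan2(d[1],d[0]))%360)
E
python3 -m handwheel '[{"dx":-0.003,"dy":-0.0001,"dz":0,"ax":0,"ay":0,"az":0.035},{"dx":-0.006,"dy":-0.0002,"dz":0,"ax":0,"ay":0,"az":0.07},{"dx":-0.006,"dy":-0.0002,"dz":0,"ax":0,"ay":0,"az":0.07}]' 155
```

```text
time: 20.27
tool_pos: [0.4168, 0.3057, 0.0836]
tool_rot: [-0.0, -0.551, 0.834, -0.001]
contact_force: [-0.3, -4.7, 2.3]
gripper_width: 0.395
[-0.32200988 -4.74994025  2.29712063] [-0.79340448 -0.0166614   0.05468706]
0.08411765597328766 157.01473798342064
time: 20.65
tool_pos: [0.4191, 0.3108, 0.0835]
tool_rot: [-0.001, -0.522, 0.853, -0.001]
contact_force: [-0.4, -5.9, 2.4]
gripper_width: 0.393
```

Now at about 153°. I'll continue in small steps until the force rises at the stop.

```bash
python3 -m handwheel '[{"dx":-0.003,"dy":-0.0001,"dz":0,"ax":0,"ay":0,"az":0.035},{"dx":-0.006,"dy":-0.0002,"dz":0,"ax":0,"ay":0,"az":0.07},{"dx":-0.006,"dy":-0.0002,"dz":0,"ax":0,"ay":0,"az":0.07}]' 155
python3 -m handwheel '[{"dx":-0.003,"dy":-0.0001,"dz":0,"ax":0,"ay":0,"az":0.035},{"dx":-0.005,"dy":-0.0002,"dz":0,"ax":0,"ay":0,"az":0.06},{"dx":-0.005,"dy":-0.0002,"dz":0,"ax":0,"ay":0,"az":0.06}]' 155
python3 - <<'E'
from m import *
s=manip.state();print(s['contact_force'],s['ft_torque'],s['joint_pos'][5]);d=s['tool_pos'][:2]-[.4942,.2729];print(np.hypot(*d),np.rad2deg(np.arctan2(d[1],d[0]))%360)
g=grab('scene');f=grab('top')
b=cv2.resize(g['image'][60:140,330:430],None,fx=4,fy=4,interpolation=cv2.INTER_CUBIC)
t=cv2.resize(f['image'][165:245,150:250],None,fx=4,fy=4,interpolation=cv2.INTER_CUBIC);cv2.imwrite('pics/c19.png',np.hstack([b,t]))
E
```

```text
time: 21.02
tool_pos: [0.422, 0.316, 0.0836]
tool_rot: [-0.001, -0.492, 0.871, -0.001]
contact_force: [-0.9, -5.9, 3.1]
gripper_width: 0.391
time: 21.4
tool_pos: [0.4247, 0.32, 0.0835]
tool_rot: [-0.001, -0.465, 0.885, -0.001]
contact_force: [-1.4, -7.1, 3.4]
gripper_width: 0.391
[-1.40852813 -7.05698667  3.37796296] [-1.07751079  0.06518173  0.11582341] 2.681569615415638
0.08399717164369727 145.86491071812844
```

View pics/c19.png

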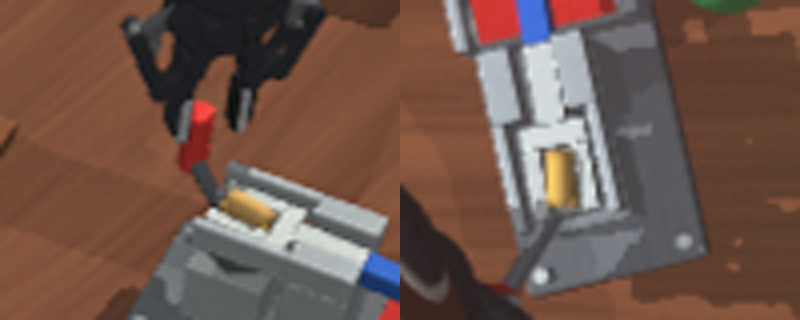

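```bash
python3 -m handwheel '[{"dx":-0.003,"dy":-0.0001,"dz":0,"ax":0,"ay":0,"az":0.03},{"dx":-0.005,"dy":-0.0002,"dz":0,"ax":0,"ay":0,"az":0.05},{"dx":-0.005,"dy":-0.0002,"dz":0,"ax":0,"ay":0,"az":0.05}]' 155
python3 -m handwheel '[{"dx":-0.002,"dy":-0.0001,"dz":0,"ax":0,"ay":0,"az":0.02},{"dx":-0.004,"dy":-0.0002,"dz":0,"ax":0,"ay":0,"az":0.04},{"dx":-0.004,"dy":-0.0002,"dz":0,"ax":0,"ay":0,"az":0.04}]' 155
python3 -m handwheel '[{"dx":-0.002,"dy":-0.0001,"dz":0,"ax":0,"ay":0,"az":0.02},{"dx":-0.003,"dy":-0.0002,"dz":0,"ax":0,"ay":0,"az":0.03},{"dx":-0.003,"dy":-0.0002,"dz":0,"ax":0,"ay":0,"az":0.03}]' 155
```

```text
time: 21.88
tool_pos: [0.4275, 0.3241, 0.0835]
tool_rot: [-0.001, -0.443, 0.896, -0.001]
contact_force: [-1.2, -6.3, 3.4]
gripper_width: 0.39
time: 22.25
tool_pos: [0.4299, 0.3272, 0.0835]
tool_rot: [-0.001, -0.425, 0.905, -0.001]
contact_force: [-2.0, -6.0, 4.4]
gripper_width: 0.389
time: 22.62
tool_pos: [0.4317, 0.3293, 0.0835]
tool_rot: [-0.001, -0.412, 0.911, -0.001]
contact_force: [-1.5, -5.6, 4.6]
gripper_width: 0.394
```

```bash
python3 -m handwheel '[{"dx":-0.002,"dy":-0.0001,"dz":0,"ax":0,"ay":0,"az":0.02},{"dx":-0.004,"dy":-0.0002,"dz":0,"ax":0,"ay":0,"az":0.02},{"dx":-0.004,"dy":-0.0002,"dz":0,"ax":0,"ay":0,"az":0.02}]' 155
python3 - <<'E'
from m import *
s=manip.state();print(s['contact_force'],s['ft_torque'],s['joint_pos'][5])
g=grab('scene');f=grab('top')
b=cv2.resize(g['image'][60:140,330:430],None,fx=4,fy=4,interpolation=cv2.INTER_CUBIC)
t=cv2.resize(f['image'][165:245,150:250],None,fx=4,fy=4,interpolation=cv2.INTER_CUBIC);cv2.imwrite('pics/c20.png',np.hstack([b,t]))
E
```

```text
time: 23.0
tool_pos: [0.4341, 0.3325, 0.0835]
tool_rot: [-0.002, -0.402, 0.915, -0.001]
contact_force: [-4.0, -6.1, 4.2]
gripper_width: 0.393
[-4.02810318 -6.08983266  4.21793483] [-0.93091614  0.60824514  0.05469272] 2.8316885772278004
```

View pics/c20.png

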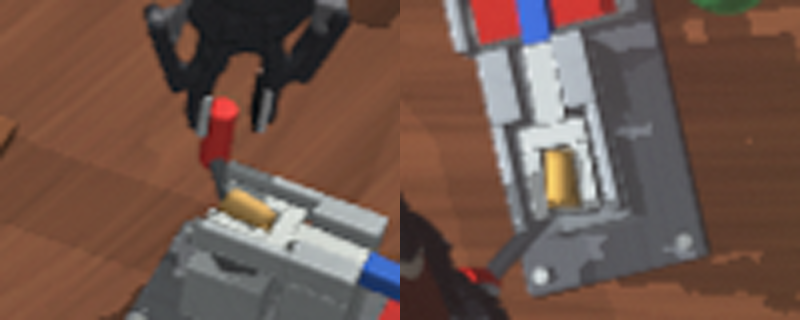

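```bash
python3 - <<'E'
from m import *
g=load('scene');Q=np.nan_to_num(cloud(g));hs=cv2.cvtColor(g['image'],cv2.COLOR_BGR2HSV)
red=((hs[...,0]<8)|(hs[...,0]>172))&(hs[...,1]>150)
k=red.copy();k[:80]=0;k[105:]=0;k[:,:375]=0;k[:,400:]=0
kt=k&(Q[...,2]>.116)
print(kt.sum(),Q[kt].mean(0))
vv,uu=np.nonzero(k&(hs[...,2]>200));
print(len(uu)); kn=plane(g,np.c_[uu,vv],.122); print(kn.mean(0))
for c in((.4946,.2746),(.4965,.2715)):
  for n in(Q[kt].mean(0),kn.mean(0)):
    d=n[:2]-c;a=np.arctan2(d[1],d[0]);print(np.hypot(*d),np.rad2deg(a),'nut+screw',3.94-(a-.2255))
# knob side-centre check
E
```

```text
46 [0.43401475 0.32721962 0.12235314]
22
[0.43194642 0.33054191 0.122     ]
0.08024585323035424 139.0249709482443 nut+screw 1.7390565144636736
0.08399386069550877 138.23908221349555 nut+screw 1.7527728604393715
0.08372026365784474 138.27583718222272 nut+screw 1.7521313652186152
0.08748206726408538 137.553380183663 nut+screw 1.7647406185475583
```

```bash
python3 -m handwheel '[{"dx":-0.002,"dy":-0.0001,"dz":0,"ax":0,"ay":0,"az":0.01},{"dx":-0.003,"dy":-0.0003,"dz":0,"ax":0,"ay":0,"az":0.02},{"dx":-0.003,"dy":-0.0003,"dz":0,"ax":0,"ay":0,"az":0.02}]' 155
python3 -m handwheel '[{"dx":-0.001,"dy":-0.0001,"dz":0,"ax":0,"ay":0,"az":0.01},{"dx":-0.002,"dy":-0.0003,"dz":0,"ax":0,"ay":0,"az":0.02},{"dx":-0.002,"dy":-0.0003,"dz":0,"ax":0,"ay":0,"az":0.02}]' 155
```

```text
time: 23.48
tool_pos: [0.4361, 0.3346, 0.0835]
tool_rot: [-0.002, -0.393, 0.919, -0.0]
contact_force: [-4.5, -3.9, 6.0]
gripper_width: 0.392
time: 23.85
tool_pos: [0.4371, 0.3355, 0.0834]
tool_rot: [-0.003, -0.384, 0.923, -0.001]
contact_force: [-7.3, -6.5, 7.1]
gripper_width: 0.391
```

```bash
python3 -m handwheel '[{"dx":-0.001,"dy":-0.0001,"dz":0,"ax":0,"ay":0,"az":0},{"dx":-0.002,"dy":-0.0002,"dz":0,"ax":0,"ay":0,"az":0},{"dx":-0.002,"dy":-0.0002,"dz":0,"ax":0,"ay":0,"az":0}]' 155
python3 -m handwheel '[{"dx":-0.001,"dy":-0.0001,"dz":0,"ax":0,"ay":0,"az":0},{"dx":-0.002,"dy":-0.0002,"dz":0,"ax":0,"ay":0,"az":0},{"dx":-0.002,"dy":-0.0002,"dz":0,"ax":0,"ay":0,"az":0}]' 155
```

```text
time: 24.22
tool_pos: [0.4376, 0.3361, 0.0833]
tool_rot: [-0.004, -0.384, 0.923, -0.001]
contact_force: [-10.4, -8.0, 9.4]
gripper_width: 0.389
time: 24.6
tool_pos: [0.438, 0.3367, 0.0832]
tool_rot: [-0.006, -0.384, 0.923, -0.001]
contact_force: [-13.0, -10.4, 13.0]
gripper_width: 0.392
```

The force climbs while the motion stalls, so the nut is at its hard stop. One visual check.

```bash
python3 - <<'E'
from m import *
s=manip.state();print(s['contact_force'],s['joint_pos'][5])
g=grab('scene');f=grab('top')
Q=np.nan_to_num(cloud(g));hs=cv2.cvtColor(g['image'],cv2.COLOR_BGR2HSV)
red=((hs[...,0]<8)|(hs[...,0]>172))&(hs[...,1]>150)
k=red.copy();k[:75]=0;k[105:]=0;k[:,:375]=0;k[:,405:]=0
kt=k&(Q[...,2]>.116);vv,uu=np.nonzero(k&(hs[...,2]>200));kn=plane(g,np.c_[uu,vv],.122).mean(0);print(kt.sum(),Q[kt].mean(0),len(uu),kn)
for n in(Q[kt].mean(0),kn):
    d=n[:2]-(.4946,.2746);a=np.arctan2(d[1],d[0]);print(np.hypot(*d),np.rad2deg(a),'nut+screw',3.94-(a-.2255))
b=cv2.resize(g['image'][60:140,330:430],None,fx=4,fy=4,interpolation=cv2.INTER_CUBIC)
t=cv2.resize(f['image'][165:245,150:250],None,fx=4,fy=4,interpolation=cv2.INTER_CUBIC);cv2.imwrite('pics/c21.png',np.hstack([b,t]))
# tang angle top
P=cloud(f);hs=cv2.cvtColor(f['image'],cv2.COLOR_BGR2HSV)
t=(hs[...,0]>12)&(hs[...,0]<32)&(hs[...,1]>110)&(np.nan_to_num(P[...,2])>.105);t[:190]=0;t[230:]=0;t[:,:175]=0;t[:,205:]=0
print(t.sum(),cv2.minAreaRect(P[t][:,:2].astype('float32')*1000))
E
```

```text
[-13.03695418 -10.38000328  13.01857445] 2.8746236920651316
45 [0.438225   0.33124997 0.12277993] 21 [0.43505155 0.33479478 0.122     ]
0.07992096142298895 134.86060702449927 nut+screw 1.8117383761842945
0.0846724871131444 134.6907402076365 nut+screw 1.814703111428432
88 ((493.4756164550781, 271.1107482910156), (32.19465637207031, 18.813570022583008), 9.258286476135254)
```

View pics/c21.png

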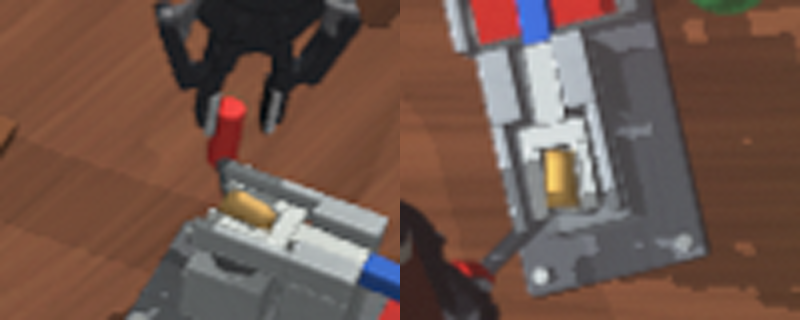

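nut+screw ≈ 1.81, of which about 0.2 is play, so the nut is at its 1.6 stop. The fork is still astride the tang. I'll back off within the slack and lift.

```bash
python3 -m handwheel '[{"dx":0.003,"dy":0,"dz":0,"ax":0,"ay":0,"az":0},{"dx":0.007,"dy":0,"dz":0,"ax":0,"ay":0,"az":0},{"dx":0.007,"dy":0,"dz":0,"ax":0,"ay":0,"az":0}]' 155
python3 -m handwheel '[{"dx":0,"dy":0,"dz":-0.02,"ax":0,"ay":0,"az":0},{"dx":0,"dy":0,"dz":-0.06,"ax":0,"ay":0,"az":0},{"dx":0,"dy":0,"dz":-0.1,"ax":0,"ay":0,"az":0},{"dx":0,"dy":0,"dz":-0.11,"ax":0,"ay":0,"az":0}]' 130
python3 - <<'E'
from m import *
go((.6062,.2985,.19),-77.2)
E
```

```text
time: 25.08
tool_pos: [0.4365, 0.3343, 0.0833]
tool_rot: [-0.0, -0.384, 0.923, 0.0]
contact_force: [-2.6, -2.5, 2.2]
gripper_width: 0.393
time: 25.58
tool_pos: [0.4393, 0.3358, 0.1986]
tool_rot: [0.004, -0.384, 0.923, 0.001]
contact_force: [0.4, 0.3, 0.5]
gripper_width: 0.49
t 25.57 tcp [0.4393 0.3358 0.1986] d [-0.0912 -0.1446  0.0097] a [-0.0064  0.0068 -1.0064] F [0.4 0.3 0.5] w 0.49
```

```bash
python3 -m handwheel '[{"dx":-0.018,"dy":-0.029,"dz":0,"ax":0,"ay":0,"az":-0.18},{"dx":-0.036,"dy":-0.058,"dz":0,"ax":0,"ay":0,"az":-0.36},{"dx":-0.055,"dy":-0.087,"dz":0,"ax":0,"ay":0,"az":-0.54},{"dx":-0.073,"dy":-0.116,"dz":0,"ax":0,"ay":0,"az":-0.72},{"dx":-0.091,"dy":-0.1446,"dz":0,"ax":0,"ay":0,"az":-0.9}]' 130
python3 - <<'E'
from m import *
go((.6062,.2985,.19),-77.2)
g=grab('scene');f=grab('top')
b=cv2.resize(g['image'][60:160,330:450],None,fx=3.3,fy=3.3,interpolation=cv2.INTER_CUBIC)
t=cv2.resize(f['image'][145:245,140:260],None,fx=3.3,fy=3.3,interpolation=cv2.INTER_CUBIC);cv2.imwrite('pics/c22.png',np.hstack([b,t]))
E
```

```text
time: 26.2
tool_pos: [0.6046, 0.2965, 0.1925]
tool_rot: [0.0, 0.749, -0.662, -0.0]
contact_force: [-0.6, 0.2, 0.7]
gripper_width: 0.49
t 26.2 tcp [0.6046 0.2965 0.1925] d [-0.0017 -0.0018  0.0025] a [ 5.000e-04  1.000e-04 -1.006e-01] F [-0.6  0.2  0.7] w 0.49
```

View pics/c22.png

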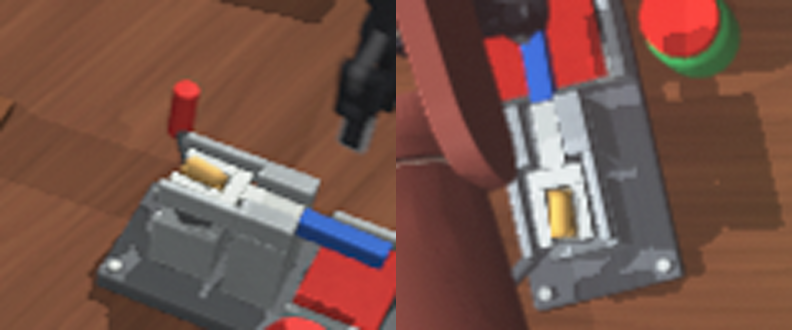

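```bash
python3 - <<'E'
from fit import *
fk=np.delete(FORK,[3,4,5],0)
for n,o in(('scene',(.4946,.2746)),('top',(.4937,.2705))):
    print(n,fit(load(n),[fk],o,.2,.110,R=.004))
E
```

```text
scene (array([0.49461, 0.27347, 0.19393]), np.float64(-42.6), 308, 342)
top (array([0.49427, 0.2709 , 0.18722]), np.float64(-54.08), 279, 342)
```

```bash
python3 - <<'E'
from m import *
go((.6071,.2943,.083),-79.1)
E
```

```text
t 26.3 tcp [0.6058 0.2956 0.1922] d [ 0.0014 -0.0011  0.1092] a [ 0.0001 -0.0005 -0.0745] F [-0.9  0.1  0.4] w 0.488
```

```bash
python3 -m handwheel '[{"dx":0.0014,"dy":-0.001,"dz":0.03,"ax":0,"ay":0,"az":-0.0745},{"dx":0.0014,"dy":-0.001,"dz":0.07,"ax":0,"ay":0,"az":-0.0745},{"dx":0.0014,"dy":-0.001,"dz":0.095,"ax":0,"ay":0,"az":-0.0745},{"dx":0.0014,"dy":-0.001,"dz":0.108,"ax":0,"ay":0,"az":-0.0745},{"dx":0.0014,"dy":-0.001,"dz":0.1092,"ax":0,"ay":0,"az":-0.0745}]' 130
python3 - <<'E'
from m import *
go((.6071,.2943,.083),-79.1)
E
python3 -m handwheel '[{"dx":0,"dy":0,"dz":0,"ax":0,"ay":0,"az":0},{"dx":0,"dy":0,"dz":0,"ax":0,"ay":0,"az":0},{"dx":0,"dy":0,"dz":0,"ax":0,"ay":0,"az":0},{"dx":0,"dy":0,"dz":0,"ax":0,"ay":0,"az":0}]' 255
```

```text
time: 26.92
tool_pos: [0.6039, 0.2956, 0.0831]
tool_rot: [0.001, 0.771, -0.636, -0.0]
contact_force: [0.1, 0.4, 0.7]
gripper_width: 0.493
t 26.93 tcp [0.6039 0.2956 0.0831] d [ 0.0019 -0.0029  0.0001] a [ 0.0017 -0.0001  0.0007] F [0.1 0.4 0.7] w 0.493
time: 27.42
tool_pos: [0.6058, 0.2956, 0.0859]
tool_rot: [-0.001, 0.771, -0.636, 0.001]
contact_force: [-0.7, -1.5, 5.8]
gripper_width: 0.179
```

```bash
python3 -m handwheel '[{"dx":0,"dy":0,"dz":-0.005,"ax":0,"ay":0,"az":0},{"dx":0,"dy":0,"dz":-0.012,"ax":0,"ay":0,"az":0},{"dx":0,"dy":0,"dz":-0.02,"ax":0,"ay":0,"az":0}]' 255
python3 -m handwheel '[{"dx":0,"dy":0,"dz":-0.015,"ax":0,"ay":0,"az":0},{"dx":0,"dy":0,"dz":-0.035,"ax":0,"ay":0,"az":0},{"dx":0,"dy":0,"dz":-0.06,"ax":0,"ay":0,"az":0},{"dx":0,"dy":0,"dz":-0.07,"ax":0,"ay":0,"az":0}]' 255
python3 - <<'E'
from m import *
g=grab('scene');f=grab('top')
b=cv2.resize(g['image'][60:160,350:470],None,fx=3.3,fy=3.3,interpolation=cv2.INTER_CUBIC)
t=cv2.resize(f['image'][145:245,140:260],None,fx=3.3,fy=3.3,interpolation=cv2.INTER_CUBIC);cv2.imwrite('pics/c23.png',np.hstack([b,t]))
E
```

```text
time: 27.8
tool_pos: [0.603, 0.2952, 0.1024]
tool_rot: [0.002, 0.771, -0.637, -0.002]
contact_force: [-1.6, -0.2, -5.4]
gripper_width: 0.181
time: 28.3
tool_pos: [0.6063, 0.2966, 0.1785]
tool_rot: [-0.003, 0.771, -0.636, 0.001]
contact_force: [-0.3, -0.2, -2.1]
gripper_width: 0.18
```

View pics/c23.png

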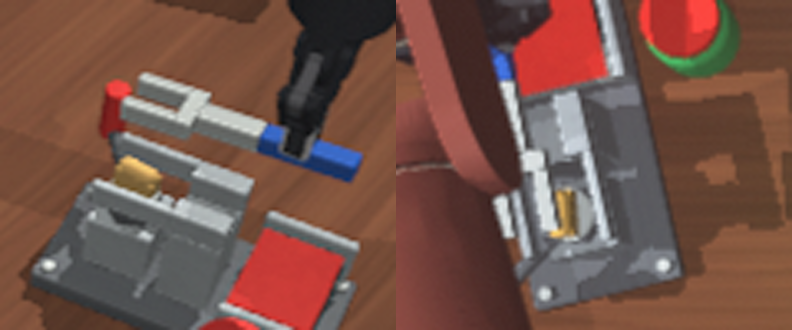

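```bash
python3 - <<'E'
from m import *
go((.538,.003,.15),-92.3)
E
```

```text
t 28.4 tcp [0.606  0.2963 0.1771] d [0.275  0.1227 0.0262] a [-0.0046  0.0017  0.2315] F [ 0.7  0.  -2.4] w 0.182
```

```bash
python3 -m handwheel '[{"dx":0.04,"dy":0.018,"dz":0,"ax":0,"ay":0,"az":0.05},{"dx":0.095,"dy":0.042,"dz":0,"ax":0,"ay":0,"az":0.1},{"dx":0.15,"dy":0.067,"dz":0,"ax":0,"ay":0,"az":0.16},{"dx":0.205,"dy":0.092,"dz":0,"ax":0,"ay":0,"az":0.23},{"dx":0.25,"dy":0.112,"dz":0,"ax":0,"ay":0,"az":0.23}]' 255
python3 -m handwheel '[{"dx":0,"dy":0,"dz":0,"ax":0,"ay":0,"az":0},{"dx":0,"dy":0,"dz":0,"ax":0,"ay":0,"az":0}]' 255
python3 - <<'E'
from m import *
go((.538,.003,.03),-92.3)
g=grab('scene');f=grab('top')
b=cv2.resize(g['image'][130:250,260:400],None,fx=2.8,fy=2.8,interpolation=cv2.INTER_CUBIC)
t=cv2.resize(f['image'][150:270,230:370],None,fx=2.8,fy=2.8,interpolation=cv2.INTER_CUBIC);cv2.imwrite('pics/c24.png',np.hstack([b,t]))
E
```

```text
time: 29.02
tool_pos: [0.541, 0.027, 0.173]
tool_rot: [-0.0, -0.693, 0.721, 0.001]
contact_force: [-0.1, -0.4, -0.8]
gripper_width: 0.177
time: 29.28
tool_pos: [0.542, 0.029, 0.1733]
tool_rot: [-0.0, -0.693, 0.721, 0.001]
contact_force: [0.4, 0.0, -2.2]
gripper_width: 0.177
t 29.27 tcp [0.542  0.029  0.1733] d [0.0262 0.0029 0.1433] a [0.0009 0.0007 0.0009] F [ 0.4  0.  -2.2] w 0.177
```

View pics/c24.png

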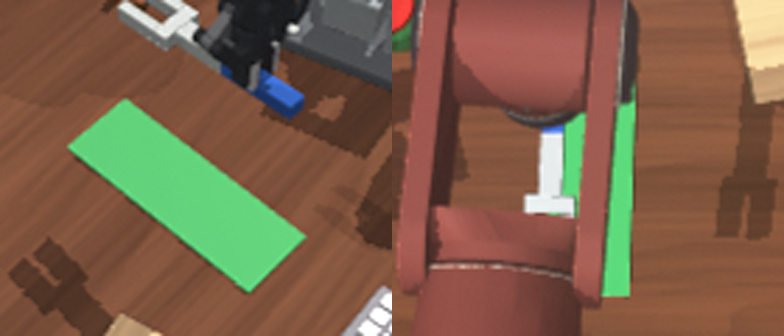

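```bash
python3 -m handwheel '[{"dx":0.0262,"dy":0.003,"dz":0.02,"ax":0,"ay":0,"az":0},{"dx":0.0262,"dy":0.003,"dz":0.07,"ax":0,"ay":0,"az":0},{"dx":0.0262,"dy":0.003,"dz":0.12,"ax":0,"ay":0,"az":0},{"dx":0.0262,"dy":0.003,"dz":0.15,"ax":0,"ay":0,"az":0},{"dx":0.0262,"dy":0.003,"dz":0.16,"ax":0,"ay":0,"az":0}]' 255
python3 -m handwheel '[{"dx":0,"dy":0,"dz":0,"ax":0,"ay":0,"az":0}]' 255
python3 - <<'E'
from m import *
go((.538,.003,-.003),-92.3)
g=grab('scene');f=grab('top')
b=cv2.resize(g['image'][130:250,260:400],None,fx=2.8,fy=2.8,interpolation=cv2.INTER_CUBIC)
t=cv2.resize(f['image'][150:270,230:370],None,fx=2.8,fy=2.8,interpolation=cv2.INTER_CUBIC);cv2.imwrite('pics/c25.png',np.hstack([b,t]))
E
```

```text
time: 30.0
tool_pos: [0.5365, 0.0041, 0.0113]
tool_rot: [-0.001, -0.694, 0.72, 0.002]
contact_force: [-0.1, -0.3, -2.0]
gripper_width: 0.174
time: 30.12
tool_pos: [0.5385, 0.0034, 0.0139]
tool_rot: [-0.0, -0.694, 0.72, 0.0]
contact_force: [1.1, 0.2, -1.7]
gripper_width: 0.179
t 30.12 tcp [0.5385 0.0034 0.0139] d [0.0005 0.0005 0.0169] a [0.0005 0.0002 0.0026] F [ 1.1  0.2 -1.7] w 0.179
```

View pics/c25.png

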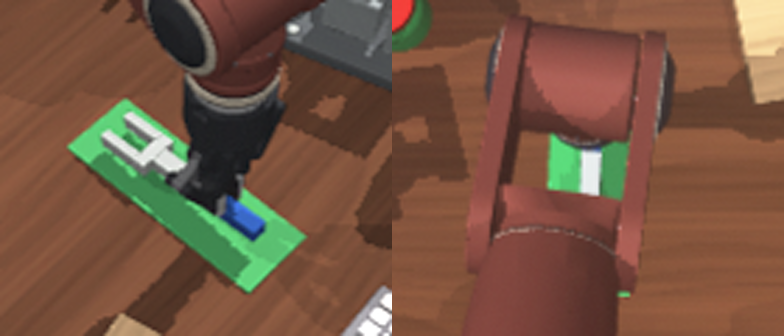

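Lower gently until contact, then release.

```bash
python3 -m handwheel '[{"dx":0,"dy":0,"dz":0.006,"ax":0,"ay":0,"az":0},{"dx":0,"dy":0,"dz":0.011,"ax":0,"ay":0,"az":0},{"dx":0,"dy":0,"dz":0.013,"ax":0,"ay":0,"az":0}]' 255
python3 -m handwheel '[{"dx":0,"dy":0,"dz":0.002,"ax":0,"ay":0,"az":0},{"dx":0,"dy":0,"dz":0.003,"ax":0,"ay":0,"az":0},{"dx":0,"dy":0,"dz":0.003,"ax":0,"ay":0,"az":0}]' 255
python3 -m handwheel '[{"dx":0,"dy":0,"dz":0.001,"ax":0,"ay":0,"az":0},{"dx":0,"dy":0,"dz":0.002,"ax":0,"ay":0,"az":0},{"dx":0,"dy":0,"dz":0.002,"ax":0,"ay":0,"az":0}]' 255
```

```text
time: 30.6
tool_pos: [0.5386, 0.0027, 0.001]
tool_rot: [0.0, -0.693, 0.721, -0.0]
contact_force: [1.2, -0.3, -0.5]
gripper_width: 0.178
time: 30.98
tool_pos: [0.5388, 0.0026, -0.0018]
tool_rot: [0.0, -0.693, 0.721, -0.0]
contact_force: [1.9, 0.4, -0.3]
gripper_width: 0.178
time: 31.35
tool_pos: [0.5385, 0.0027, -0.004]
tool_rot: [0.0, -0.693, 0.721, -0.0]
contact_force: [2.3, -0.5, 1.0]
gripper_width: 0.18
```

```bash
python3 -m handwheel '[{"dx":0,"dy":0,"dz":0,"ax":0,"ay":0,"az":0},{"dx":0,"dy":0,"dz":0,"ax":0,"ay":0,"az":0},{"dx":0,"dy":0,"dz":0,"ax":0,"ay":0,"az":0}]' 100
python3 -m handwheel '[{"dx":0,"dy":0,"dz":-0.02,"ax":0,"ay":0,"az":0},{"dx":0,"dy":0,"dz":-0.07,"ax":0,"ay":0,"az":0},{"dx":0,"dy":0,"dz":-0.13,"ax":0,"ay":0,"az":0},{"dx":0,"dy":0,"dz":-0.19,"ax":0,"ay":0,"az":0},{"dx":0,"dy":0,"dz":-0.23,"ax":0,"ay":0,"az":0}]' 100
python3 -m handwheel '[{"dx":0.05,"dy":0,"dz":0,"ax":0,"ay":0,"az":0},{"dx":0.1,"dy":0,"dz":0,"ax":0,"ay":0,"az":0},{"dx":0.15,"dy":0,"dz":0,"ax":0,"ay":0,"az":0},{"dx":0.2,"dy":0,"dz":0,"ax":0,"ay":0,"az":0},{"dx":0.2,"dy":0,"dz":0,"ax":0,"ay":0,"az":0}]' 100
python3 - <<'E'
from fit import *
g=grab('scene','s30.png');f=grab('top','t30.png')
fk=np.delete(FORK,[3,4,5],0)
ya=np.deg2rad(-2.3)
for n in('scene','top'):
    x=fit(load(n),[fk],(.425,.007),ya,.019);print(n,x)
    o=x[0][:2];e=o+.158*np.array([np.cos(x[0][2]),np.sin(x[0][2])]);c=np.array([.4924,.0041]);u=np.array([np.cos(ya),np.sin(ya)]);w=np.array([-u[1],u[0]])
    print([((q-c)@u,(q-c)@w) for q in(o,e)])
    P=cloud(load(n));W=poly(np.array([[27,0],[60,0],[150,0],[100,0]])/1000,o,x[0][2],.019);uv=np.int32(np.round(px(load(n),W)));print([P[v,u_][2].round(4) for u_,v in uv])
print(manip.state()['time'],manip.state()['contact_force'],manip.state()['tool_pos'])
E
```

```text
time: 31.72
tool_pos: [0.5379, 0.0028, -0.0044]
tool_rot: [-0.0, -0.693, 0.721, 0.0]
contact_force: [-0.5, 0.4, 0.3]
gripper_width: 0.607
time: 32.35
tool_pos: [0.539, 0.0027, 0.2296]
tool_rot: [0.001, -0.693, 0.721, -0.002]
contact_force: [0.2, 0.2, -0.4]
gripper_width: 0.61
time: 32.98
tool_pos: [0.5299, -0.1998, 0.2255]
tool_rot: [-0.0, -0.692, 0.722, 0.0]
contact_force: [0.8, 0.5, 0.1]
gripper_width: 0.61
scene (array([ 0.4259 ,  0.00995, -0.04855]), np.float64(-54.03), 336, 342)
[(np.float64(-0.06668119826142613), np.float64(0.0031765230080042866)), (np.float64(0.09131321766972314), np.float64(0.001848165159006007))]
[np.float64(0.0189), np.float64(0.0171), np.float64(0.0174), np.float64(0.0192)]
top (array([ 0.42586,  0.00692, -0.04873]), np.float64(-55.29), 320, 342)
[(np.float64(-0.06659956670585704), np.float64(0.00014735871910621316)), (np.float64(0.0913946075613712), np.float64(-0.0012094381030867056))]
[np.float64(0.017), np.float64(0.0192), np.float64(0.0222), np.float64(0.0171)]
33.075 [-0.4377886  -0.4302474  -0.12056339] [ 0.53029789 -0.19705645  0.22553154]
```

View pics/s30.png

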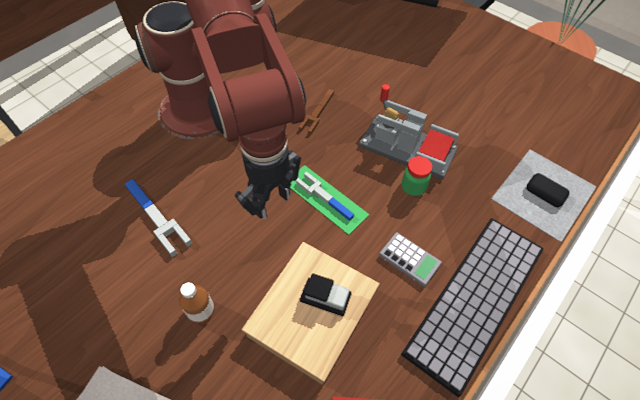

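View pics/t30.png

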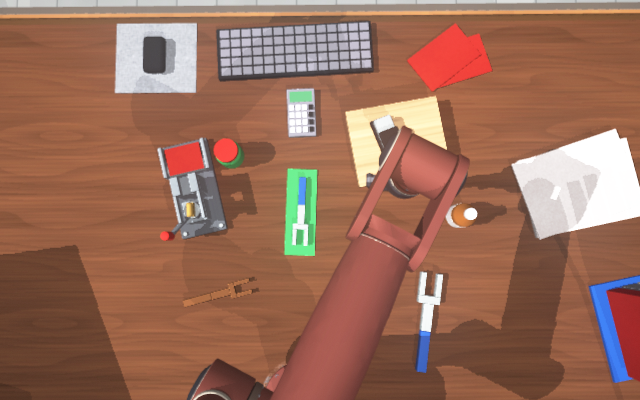

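The fork lies flat and centred on the mat, at (301,212) in the top picture, and the bystanders are unmoved. Last check is the nut and screw angles.

```bash
python3 - <<'E'
from m import *
f=load('top');P=np.nan_to_num(cloud(f));hs=cv2.cvtColor(f['image'],cv2.COLOR_BGR2HSV)
t=(hs[...,0]>12)&(hs[...,0]<32)&(hs[...,1]>110)&(P[...,2]>.105);t[:190]=0;t[230:]=0;t[:,:175]=0;t[:,205:]=0
r=cv2.minAreaRect(P[t][:,:2].astype('float32')*1000);print(t.sum(),r)
k=((hs[...,0]<8)|(hs[...,0]>172))&(hs[...,1]>150)&(P[...,2]>.112);k[:225]=0;k[250:]=0;k[:,:150]=0;k[:,185:]=0
for c in ((.4937,.2705),):
  n=P[k].mean(0);d=n[:2]-c;a=np.arctan2(d[1],d[0])%(2*np.pi);print(k.sum(),n,np.hypot(*d),'nut+screw',3.94-(a-.2245))
g=cv2.resize(f['image'][180:250,150:220],None,fx=7,fy=7,interpolation=cv2.INTER_CUBIC);cv2.imwrite('pics/c31.png',g)
E
```

```text
93 ((492.9208679199219, 268.4082336425781), (32.24308776855469, 15.580235481262207), 2.3689417839050293)
67 [0.42956913 0.32544917 0.12049551] 0.0844522383929359 nut+screw 1.731352491661399
```

View pics/c31.png

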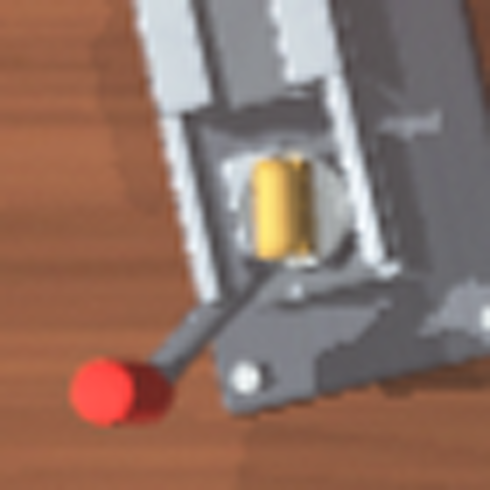

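```bash
python3 -m handwheel '[{"dx":0,"dy":0,"dz":0,"ax":0,"ay":0,"az":0}]' && python3 -c "
from h import *
print(manip.job_done())"
```

```text
time: 33.2
tool_pos: [0.5306, -0.196, 0.2258]
tool_rot: [0.0, -0.694, 0.72, 0.0]
contact_force: [0.1, -0.3, 1.0]
gripper_width: 0.607
the job is handed in; nothing more can be done
None
```

The job is done and handed in at 33.2 s. I pulled the fork out from under the riser and seated it over the tang with its handle in the channel. I turned the jam nut clockwise to its hard stop, then lifted the fork off and laid it on the mat.

**Nut:** at the stop the push force at the knob rose to about 17 N, against about 7 N while turning, and the arm stopped moving. The last picture gave nut + screw ≈ 1.73 rad. Taking off the screw's turn leaves the nut at about 1.56 rad, but I only trust that to about ±0.05. That puts it near the 1.5 limit, so I rely mainly on the force rise as proof that it is tight.

**Screw:** the tang now stands about 0.16–0.18 rad clockwise of its start. That is within the stated play and well below the 0.35 limit.

**Fork:** it lies flat and released on the mat, within about 3 mm of the centre line, spanning −67 to +91 mm lengthwise from origin to handle end. The gripper is about 0.2 m away and touches nothing. By eye, the bottle, jar, calculator and punch stand where they did.

**Faults and disagreements:**
- **First grasp missed:** the finger tips sit about 10–20 mm short of the reported TCP, so the first grasp closed above the fork. I went lower and it held.
- **Camera offset:** the two cameras disagree by 3–4 mm at the press, so I aligned the fork relative to the tang within each picture.

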